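Hold the roof half on the model house

TASK

Lift the loose pine block out of the half-roofed model house and stand it upright on the bench, clear of the house. Then pick up the loose roof half by its chimney, tilt it to the open slope with its upper edge at the ridge and the same overhang at both gables, and feel it down until it lies flush on the gable edges. Finish while still holding it by the chimney, pressed on gently with about 10 N as one does while glue grabs; leave everything else where it is.

Things in the scene. Friction and masses are not known exactly. Their poses are not given: they have to be found in the camera images.
- shell: Plywood model house, fixed, 100 mm deep (x), 150 long (y), walls 4 mm, on a baseboard 116 x 160 x 6. Origin: centre of its underside on the bench; z up; turned up to 0.35 rad about z. Ridge along y above the origin, 89.2 mm up; eaves 58 mm up at x = -50 and 50. Pitch 32 degrees. The +x roof half is fitted (4 mm ply, 165 long, ends at the ridge); the -x half is open to the inner floor, 6 mm up.
- slope: The open, rigid slope of the house: two sloping gable edges, 4 mm wide, at y = -75..-71 and 71..75 mm. Origin: middle of the ridge line, on the plane of these edges; x points up the slope (edges run from x = -59 mm at the eaves to 0 at the ridge), y along the ridge, z square out of the slope. It is the house's frame raised 89.2 mm, then turned -32 degrees about its y.
- panel: Loose roof half, about 75 g, lying flat: slated ply 72 mm (x) by 165 (y) by 4 (5 over the slates). Origin: centre of its underside; +x towards the edge that goes to the ridge, z out of the slates. Fitted, its axes point as those of slope, its +x edge is at the ridge and it overhangs 7.5 mm at each gable, 13 mm at the eaves. A chimney rises from the middle of the slates.
- panel_ridge (a point): Middle of the lower (underside) edge of the loose roof half that goes to the ridge: x = +36, y = 0, z = 0 mm in the panel's frame. Fitted, it lies at the origin of slope.
- panel_grip (a point): A place to grip the chimney: on its centre line, at x = 16.2, y = 0, z = 30 mm of the panel's frame. The chimney is 20 mm along the slope by 24 mm along y; plumb once fitted, it leans 32 degrees towards +x while the panel lies flat; its flat sides, 24 mm apart, face the panel's +y and -y. Its top is about 44 mm above the panel's underside, two clay pots end 11 mm higher.
- block: Loose square pine block, 36 x 36 x 130 mm, about 90 g, standing free on the house's inner floor near its robot-side wall, sticking out some 60 mm above the open slope. Origin: centre of its underside; z along its length, x and y square to its sides. The bench is free for it on the outer side of the house, around x = 0.52 m, y = 0.375 m (house on the left) or -0.375 m.
- block_top (a point): Centre of the top face of the pine block, 130 mm above its underside.
- glue: Bystander: white glue bottle, 44 mm across, 120 mm high, on the far side of the bench, left of the middle. Origin: centre of the underside.
- paintjar: Bystander: small paint jar, 32 mm across, 42 mm high, between the house and the loose roof half. Origin: centre of the underside.
- sander: Bystander: cork sanding block 70 x 34 x 24 mm lying on the robot's side of the house and roof half. Origin: centre of the underside.
- hammer: Bystander: small hammer, 200 mm long, lying on the left, close to the robot. Origin: under its middle, on the bench.
- screwdriver: Bystander: screwdriver, 160 mm long, lying on the right, close to the robot. Origin: under its middle, on the bench.
- brushcup: Bystander: white ceramic cup, 68 mm across, 85 mm high, at the far right. Origin: centre of the underside.
- wagon: Bystander: open model goods wagon, 110 x 30 x 45 mm, standing beyond the house and roof half. Origin: centre of the underside.

How it is judged:
By the outcome, as a careful person would: the job done as asked, in the order asked, and still so for the second after the job is handed in, while the arm keeps its last pose, push and grip.
It also fails if it takes over 64 s, if anything falls off the work surface, if the arm or the gripper's body presses on something with over 40 N, if the wrist force passes 120 N, or if a joint passes its speed limit or range.

ROBOT

A 7-joint arm with a two-finger parallel gripper is mounted at the origin on the work surface. World frame = base frame: x ahead of the robot, y to its left, z up, the work surface at z = 0. Lengths are in m, angles in rad, forces in N, time in s.
With the tool pointing down it reaches from about 0.425 to 0.925 m from the base axis. Payload 6.8 kg.
Tool frame: the origin (TCP) lies midway between the tips of the shut fingers; the grasp point (between the pads) lies 19 mm behind it; y points along the fingers, z is the direction in which the jaws open and shut, and the axes are right-handed (so a half turn about y gives the same grasp; the last joint's range is limited). The gripper opens to 85 mm and grips with 20 to 120 N. Pads are 22 mm wide; open, the fingers measure 114 mm over their backs; the gripper's body (76 mm by 85 mm) begins 54 mm behind the grasp point. The pads swing forward as they close: fully open they stand 13 mm farther back than shut.
Start: joints at [1.158, 0.477, 0.022, 1.555, -0.011, 1.109, -0.083], TCP at [0.203, -0.644, 0.231] pointing down, gripper open.
Joint ranges: [-2.96, 2.96], [-0.34, 2.1], [-1.41, 1.46], [0.24, 2.44], [-1.37, 4.51], [0.17, 1.92], [-2.96, 2.96]. Speed limits (rad/s): [2.39, 2.39, 3.14, 3.14, 3.14, 3.14, 3.14].

INTERFACE

Orientations are given as a rotation vector (axis times angle).
In Python, from bench import r gives the robot as it stands.
- The arm moves only by the tool send_rows, never from a script. Its argument "rows" is text: rows parted by semicolons, each of 6 numbers parted by spaces: the shift along the world's x, y, z in m, then the turn, a rotation vector about the world's x, y, z in rad. A call has 1 to 20 rows; each row shifts and turns the commanded pose from where the row before left it; what a row does not reach is not made up. A row lasts 1/10 s, in which the tool goes at most 50 mm and 8.59 degrees, less where a joint would pass 70% of its speed; a pose out of reach is approached as far as the arm can. A call is refused whole if a number of a shift passes 0.05 or a number of a turn 0.15, either way. A call with a gripper value outside its range is refused whole. "grip" is the finger opening in m, from 0 to 0.0854, set as the call begins (left out, the last holds). The fingers move at their own pace and stop on an object; "grip_force" is the grip in N (left out, the last holds). Time passes only in rows, so rows that do not move let the fingers close. It gives the time, the measured TCP pose, the force and the opening at its end, in the units of the state.
- r.get_obs(): the state, without advancing time (a new reading comes with each control period).
- r.grab_frame(name): name is "scene" or "top"; returns a dict with "pixels" (384x512x3 uint8, red, green, blue), "intrinsics" (3x3 intrinsics, pixels), "k1" (the pictures are not rectified: a ray, as slopes to the right and down, at radius r is drawn at 1 + k1 r^2 times it, then the intrinsics apply), "position" and "orientation" of the camera in the world. Camera axes: x right, y up, looking along -z (the intrinsics and any distortion apply to the point x, -y, -z); pixel columns grow to the right and rows downward; lengths in m; the calibration is good to about 2 mm. A picture is of the moment at which its call begins. There is no depth.
- r.hand_in(): hands the job in, once; it reports no verdict.
The state is a dict: "clock": time; "joints": joint angles; "qvel": joint speeds; "tau": joint torques, N m; "tcp_pos": TCP position; "orientation": TCP orientation; "contact_force": force on the tool from outside, world axes, zero at the start; "moment": the same for the moment, N m; "grip_width": finger opening in m.
Only numpy, scipy, OpenCV 4.12 (cv2) and the standard library are available. Lean on these libraries where they do the work, as an engineer would, in place of code of your own. Each camera call takes 0.05 s, during which the arm holds its last target.

## Working session

There is one attempt and no reset: what is moved stays moved. The work goes in short steps, Python scripts to look and compute and a tool call to move; the robot and the scene stay as the last step left them, time stands still between calls to the robot, and variables do not carry over. Pictures are saved under pics/ and viewed, and the job is handed in when it is done.

Besides the shell and the picture viewer there is one more tool, called after "Request:" in YAML: its name, and indented under it one key for each argument. send_rows: Moves the arm, as the interface text tells. Its arguments: {"type":"object","properties":{"rows":{"type":"string"},"grip":{"type":"number"},"grip_force":{"type":"number"}},"required":["rows"]}

```bash
ls; mkdir -p pics; python3 - <<'E'
from bench import r
import cv2
print(r.get_obs())
for n in("scene","top"):
    f=r.grab_frame(n); cv2.imwrite(f"pics/{n}0.png",f["pixels"][:,:,::-1])
    print(n,f["intrinsics"],f["k1"],f["position"],f["orientation"])
E
```

```text
pics
{'clock': 0.0, 'joints': array([ 1.15790109,  0.477799  ,  0.02229758,  1.55647311, -0.0115327 ,
        1.10931384, -0.08306505]), 'qvel': array([ 0.00080956, -0.00082558, -0.00037344, -0.00074093, -0.00097916,
       -0.00054258,  0.00083624]), 'tau': array([-6.44733768e-05, -5.96446860e+01,  1.60809215e+00, -2.81192744e+01,
        1.24498285e-02,  9.51150869e-03,  1.44157923e-05]), 'tcp_pos': array([ 0.20240104, -0.64329952,  0.23031649]), 'orientation': array([-0.31645719,  2.05925746, -2.05545032]), 'contact_force': array([-0.29008529, -0.14224983, -1.11999146]), 'moment': array([ 0.05361164, -0.00537775, -0.0156536 ]), 'grip_width': 0.08561044779298214}
scene [[495.14569286   0.         258.06153578]
 [  0.         495.14569286 188.88500531]
 [  0.           0.           1.        ]] 0.06091444707737201 [ 0.96868122 -0.72307501  0.8950934 ] [0.78396082 0.21385459 0.46126239]
top [[399.63416052   0.         256.99883074]
 [  0.         399.63416052 193.84337515]
 [  0.           0.           1.        ]] -0.00702660555903949 [0.42581299 0.00394898 1.14518298] [ 0.09332099 -0.11150035 -1.53980378]
```

View pics/scene0.png

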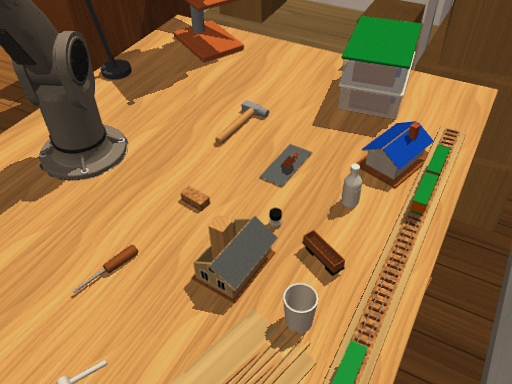

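View pics/top0.png

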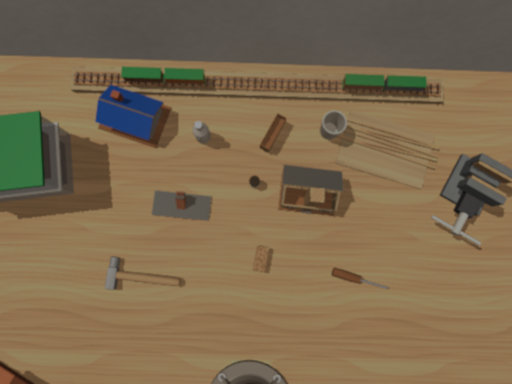

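```bash
cat > h.py <<'E'
import numpy as np, cv2
from scipy.spatial.transform import Rotation as R
def cam(f):
    return np.array(f["intrinsics"]),f["k1"],np.array(f["position"]),R.from_rotvec(f["orientation"]).as_matrix()
def ray(f,u,v):
    K,k1,p,M=cam(f)
    xd=np.array([(u-K[0,2])/K[0,0],(v-K[1,2])/K[1,1]])
    x=xd.copy()
    for _ in range(20): x=xd/(1+k1*(x@x))
    d=M@np.array([x[0],-x[1],-1.]); return p,d
def onz(f,u,v,z):
    p,d=ray(f,u,v); return p+d*(z-p[2])/d[2]
def onplane(f,u,v,q,n):
    p,d=ray(f,u,v); return p+d*((q-p)@n)/(d@n)
def proj(f,X):
    K,k1,p,M=cam(f); c=M.T@(np.array(X)-p); x=np.array([c[0],-c[1]])/-c[2]
    x=x*(1+k1*(x@x)); return K[0,0]*x[0]+K[0,2],K[1,1]*x[1]+K[1,2]
def tri(f1,uv1,f2,uv2):
    p,d=ray(f1,*uv1);q,e=ray(f2,*uv2)
    A=np.stack([d,-e],1); s=np.linalg.lstsq(A,q-p,rcond=None)[0]
    a=p+d*s[0];b=q+e*s[1]; return (a+b)/2,np.linalg.norm(a-b)
E
python3 - <<'E'
from bench import r
import cv2,pickle
fs={n:r.grab_frame(n) for n in("scene","top")}
pickle.dump(fs,open("f0.pkl","wb"))
def crop(n,x,y,w,h,s,o):
    im=fs[n]["pixels"][y:y+h,x:x+w,::-1]; cv2.imwrite(o,cv2.resize(im,None,fx=s,fy=s,interpolation=cv2.INTER_CUBIC))
crop("scene",180,190,110,120,5,"pics/sc_house.png")
crop("scene",250,135,70,60,8,"pics/sc_panel.png")
crop("top",270,155,80,70,8,"pics/tp_house.png")
crop("top",145,180,80,50,8,"pics/tp_panel.png")
E
```

```text
(no output)
```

View pics/sc_house.png

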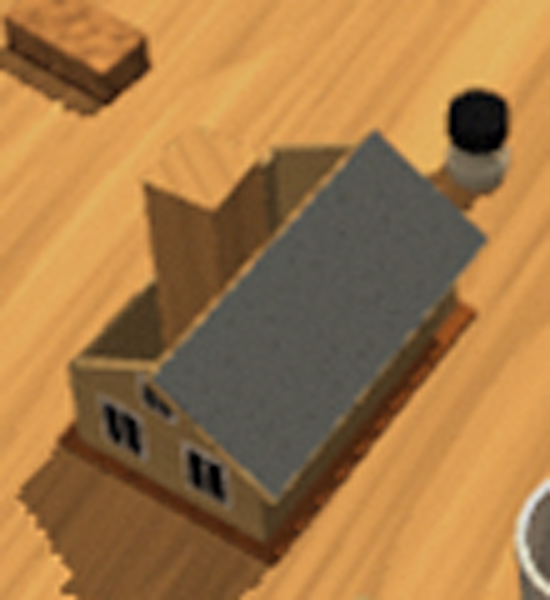

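View pics/tp_house.png

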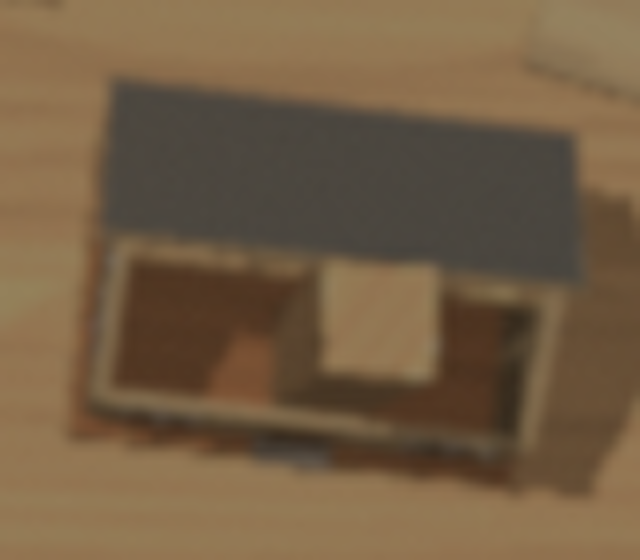

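View pics/tp_panel.png

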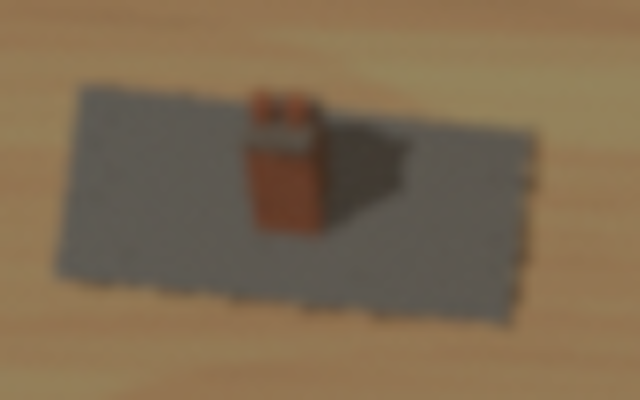

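View pics/sc_panel.png

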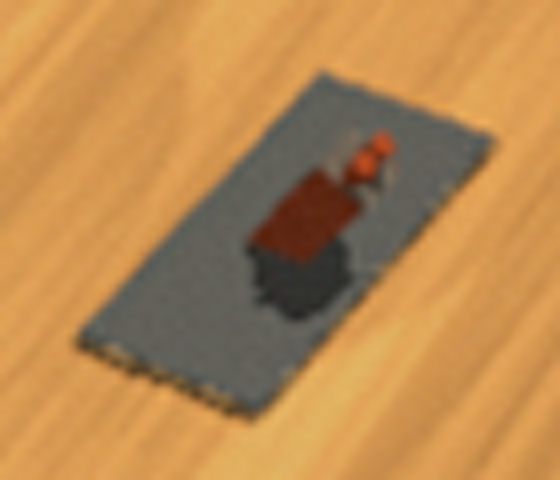

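```bash
cat > q.py <<'E'
import numpy as np, cv2
def quad(mask,guess,trim=0.15,tol=2.0):
    """mask (float 0..1 or bool) full res, guess 4 corners px; fit lines to contour near each side"""
    s=8
    m=cv2.resize(mask.astype(np.float32),None,fx=s,fy=s,interpolation=cv2.INTER_CUBIC)
    cs,_=cv2.findContours((m>0.5).astype(np.uint8),cv2.RETR_LIST,cv2.CHAIN_APPROX_NONE)
    P=np.concatenate([c[:,0] for c in cs]).astype(float); P=(P+0.5)/s-0.5
    g=np.array(guess,float); L=[]; res=[]
    for i in range(4):
        a,b=g[i],g[(i+1)%4]; 
        for it in range(3):
            d=b-a; l=np.linalg.norm(d); d/=l; n=np.array([-d[1],d[0]])
            t=(P-a)@d; e=(P-a)@n
            k=(t>trim*l)&(t<(1-trim)*l)&(abs(e)<(tol if it==0 else 1.0))
            vx,vy,x,y=cv2.fitLine(P[k].astype(np.float32),cv2.DIST_HUBER,0,.01,.01).ravel()
            dd=np.array([vx,vy]); c=np.array([x,y]); a=c+dd*((a-c)@dd); b=c+dd*((b-c)@dd)
        L.append((c,dd)); res.append((k.sum(),))
    out=[]
    for i in range(4):
        (c1,d1),(c2,d2)=L[i-1],L[i]
        st=np.linalg.solve(np.stack([d1,-d2],1),c2-c1); out.append(c1+d1*st[0])
    return np.array(out),res
E
python3 - <<'E'
import pickle,numpy as np,cv2
from h import *; from q import quad
fs=pickle.load(open("f0.pkl","rb"))
def sat(n):
    im=fs[n]["pixels"].astype(float); return im
# saturation-like measure: (R-B)/sum ; grey low
def grey(n):
    im=fs[n]["pixels"].astype(float); return (im[...,0]-im[...,2])/(im.sum(2)+1)
for n in("top","scene"):
    g=grey(n); print(n,[ (p,round(g[p[1],p[0]],3)) for p in ([(310,178),(190,215),(310,150),(200,230)] if n=="top" else [(240,258),(275,175),(215,280),(300,200)])])
G={"top":{"roof":[(270+112/8,155+78/8),(270+576/8,155+133/8),(270+582/8,155+283/8),(270+108/8,155+235/8)],
 "panel":[(145+80/8,180+87/8),(145+535/8,180+130/8),(145+512/8,180+325/8),(145+57/8,180+278/8)]},
 "scene":{"roof":[(180+487/5,190+240/5),(180+275/5,190+500/5),(180+155/5,190+378/5),(180+376/5,190+130/5)],
 "panel":[(250+320/8,135+70/8),(250+497/8,135+140/8),(250+255/8,135+415/8),(250+78/8,135+342/8)]}}
Q={}
for n in G:
    for o in G[n]:
        g=grey(n); 
        c=np.array(G[n][o]).mean(0).astype(int)
        # threshold midway between grey and wood
        m=(np.clip((0.13-g)/0.12+0.5,0,1))
        q,res=quad(m,G[n][o]); Q[n,o]=q; print(n,o,q.round(2).tolist(),res, np.round(np.array(G[n][o]),1).tolist())
pickle.dump(Q,open("Q.pkl","wb"))
print("panel corners z=4.5mm")
for n in G:
    X=np.array([onz(fs[n],u,v,.0045) for u,v in Q[n,"panel"]]); print(n,X.round(4).tolist(),X.mean(0).round(4),[round(np.linalg.norm(X[i]-X[(i+1)%4]),4) for i in range(4)])
print("roof corners")
for n in G:
    zz=[.0544,.0544,.093,.093]
    X=np.array([onz(fs[n],u,v,z) for (u,v),z in zip(Q[n,"roof"],zz)]); print(n,X.round(4).tolist(),[round(np.linalg.norm(X[i]-X[(i+1)%4]),4) for i in range(4)])
E
```

```text
top [((310, 178), np.float64(0.058)), ((190, 215), np.float64(0.046)), ((310, 150), np.float64(0.195)), ((200, 230), np.float64(0.175))]
scene [((240, 258), np.float64(0.036)), ((275, 175), np.float64(0.032)), ((215, 280), np.float64(0.272)), ((300, 200), np.float64(0.298))]
top roof [[283.75, 164.6699981689453], [341.1000061035156, 171.4499969482422], [342.8299865722656, 190.3000030517578], [282.260009765625, 183.19000244140625]] [(np.int64(325),), (np.int64(105),), (np.int64(331),), (np.int64(110),)] [[284.0, 164.8], [342.0, 171.6], [342.8, 190.4], [283.5, 184.4]]
top panel [[154.1699981689453, 189.9499969482422], [211.00999450683594, 195.7100067138672], [208.14999389648438, 220.16000366210938], [151.16000366210938, 214.35000610351562]] [(np.int64(249),), (np.int64(137),), (np.int64(318),), (np.int64(133),)] [[155.0, 190.9], [211.9, 196.2], [209.0, 220.6], [152.1, 214.8]]
scene roof [[277.3599853515625, 237.25], [234.72999572753906, 289.17999267578125], [209.83999633789062, 265.3999938964844], [254.32000732421875, 216.07000732421875]] [(np.int64(303),), (np.int64(146),), (np.int64(
[... 551 characters left out ...]
0.0045] [np.float64(0.1643), np.float64(0.0706), np.float64(0.1634), np.float64(0.0705)]
scene [[0.5084, 0.2897, 0.0045], [0.5775, 0.2848, 0.0045], [0.5656, 0.1247, 0.0045], [0.4966, 0.1292, 0.0045]] [0.537  0.2071 0.0045] [np.float64(0.0693), np.float64(0.1606), np.float64(0.0691), np.float64(0.1609)]
roof corners
top [[0.6537, -0.0789, 0.0544], [0.6393, -0.2389, 0.0544], [0.5808, -0.235, 0.093], [0.5952, -0.0729, 0.093]] [np.float64(0.1607), np.float64(0.0702), np.float64(0.1627), np.float64(0.0703)]
scene [[0.6533, -0.0769, 0.0544], [0.6386, -0.2393, 0.0544], [0.5806, -0.2356, 0.093], [0.5951, -0.0754, 0.093]] [np.float64(0.163), np.float64(0.0698), np.float64(0.1609), np.float64(0.0698)]
```

```bash
python3 - <<'E'
import pickle
from h import *
fs=pickle.load(open("f0.pkl","rb"))
t=[(322,262),(440,262),(436,382),(322,376)]
T=[(270+(x+.5)/8-.5,155+(y+.5)/8-.5) for x,y in t]
X=np.array([onz(fs["top"],u,v,.136) for u,v in T]);print(X.round(4).tolist(),X.mean(0))
s=[(145,183),(203,127),(265,157),(208,209)]
S=[(180+(x+.5)/5-.5,190+(y+.5)/5-.5) for x,y in s]
Y=np.array([onz(fs["scene"],u,v,.136) for u,v in S]);print(Y.round(4).tolist(),Y.mean(0))
print(tri(fs["top"],np.mean(T,0),fs["scene"],np.mean(S,0)))
# paintjar, sander, chimney approx
for nm,uv,z in (("jar",(254.5,181.5),.042),("sander",(261,258),.024),("wagon",(273,133),.045),("driver",(360,279),.01)): print(nm,onz(fs["top"],*uv,z).round(3))
th=-.0898;ax=np.array([np.cos(th),np.sin(th)]);ay=np.array([-ax[1],ax[0]])
o=np.array([.5843,-.1537])
for n,P in(("top",X),("sc",Y)): print(n,[(round(float((p[:2]-o)@ax),4),round(float((p[:2]-o)@ay),4)) for p in P])
# predicted house points in both views
H=R.from_euler('z',th).as_matrix()
im={n:cv2.resize(fs[n]["pixels"][:,:,::-1],None,fx=4,fy=4,interpolation=cv2.INTER_CUBIC) for n in fs}
pts=[(-.058,-.08,.006),(-.058,.08,.006),(.058,-.08,.006),(.058,.08,.006),(-.05,-.075,.058),(-.05,.075,.058),(0,-.075,.0892),(0,.075,.0892)]
Pp=R.from_euler('z',-.073).as_matrix();pc=np.array([.5373,.208,0])
pp=[(.036,.0825,.0045),(.036,-.0825,.0045),(-.036,.0825,.0045),(-.036,-.0825,.0045),(.0162,.012,.030),(.0162,-.012,.03),(.0250,0,.044)]
for n in fs:
    for p in pts: 
        u,v=proj(fs[n],H@np.array(p)+[*o,0]); cv2.circle(im[n],(int(4*u+2),int(4*v+2)),2,(0,0,255),-1)
    for p in pp:
        u,v=proj(fs[n],Pp@np.array(p)+pc); cv2.circle(im[n],(int(4*u+2),int(4*v+2)),2,(255,0,255),-1)
a=im["top"][600:900,580:1400]; b=im["scene"][520:1240,700:1300]
cv2.imwrite("pics/ov_t.png",a[:, :800]); cv2.imwrite("pics/ov_s.png",b[:600])
cv2.imwrite("pics/ov_s2.png",b[150:720])
E
```

```text
[[0.5797, -0.1405, 0.136], [0.5808, -0.1783, 0.136], [0.5421, -0.1773, 0.136], [0.543, -0.1409, 0.136]] [ 0.56140217 -0.15924768  0.136     ]
[[0.5454, -0.1784, 0.136], [0.5501, -0.1405, 0.136], [0.5818, -0.1432, 0.136], [0.5758, -0.1785, 0.136]] [ 0.56327474 -0.1601357   0.136     ]
(array([ 0.56198116, -0.15926023,  0.13416706]), np.float64(0.00093960854214321))
jar [0.606 0.001 0.042]
sander [ 0.395 -0.023  0.024]
wagon [ 0.746 -0.047  0.045]
driver [ 0.344 -0.302  0.01 ]
top [(-0.0058, 0.0127), (-0.0013, -0.0248), (-0.0399, -0.0272), (-0.0423, 0.0091)]
sc [(-0.0365, -0.0281), (-0.0353, 0.0101), (-0.0034, 0.0103), (-0.0063, -0.0255)]
```

View pics/ov_t.png

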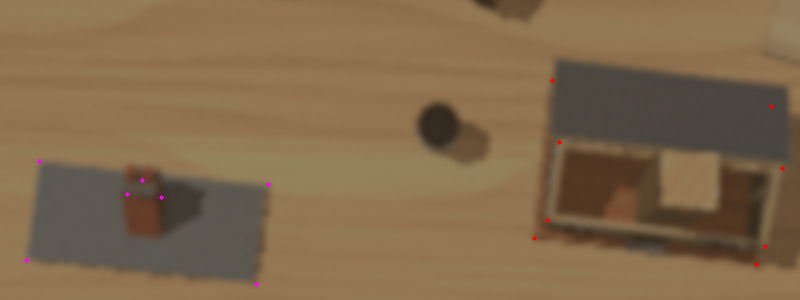

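View pics/ov_s2.png

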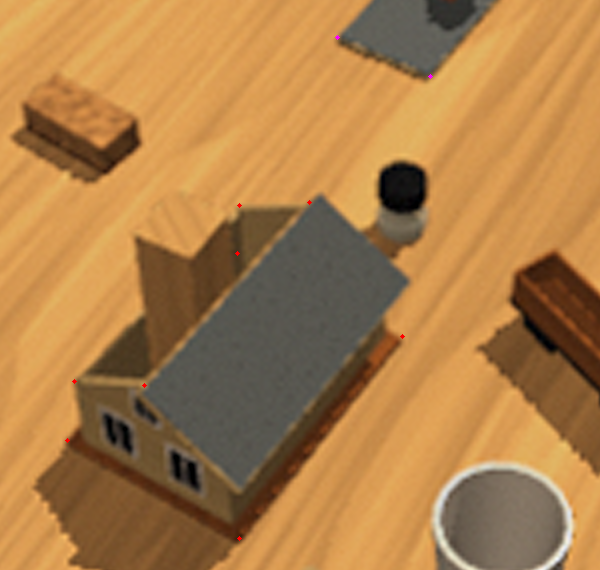

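```bash
python3 - <<'E'
from bench import r
from h import *
o=r.get_obs();M=R.from_rotvec(o["orientation"]).as_matrix();print(M.round(3),o["clock"],o["tcp_pos"])
def tgt(yaw,s):  # y down, z jaw along s*panel y
    y=np.array([0,0,-1.]);z=s*np.array([-np.sin(yaw),np.cos(yaw),0]);x=np.cross(y,z);return np.stack([x,y,z],1)
for yaw in(-.03,):
  for s in(1,-1): print(yaw,s,R.from_matrix(tgt(yaw,s)@M.T).as_rotvec())
print(np.array([.562,-.1592])-o["tcp_pos"][:2])
E
```

```text
[[-0.954 -0.     0.3  ]
 [-0.3    0.001 -0.954]
 [ 0.    -1.    -0.001]] 0.2 [ 0.20244816 -0.64356206  0.23072605]
-0.03 1 [ 3.31597993e-04 -1.50662569e-03  2.80678129e+00]
-0.03 -1 [-1.06351356e-03 -2.34072049e-04 -3.34810958e-01]
[0.35955184 0.48436206]
```

Request:
send_rows:
  rows: "0.0257 0.0346 0 0 0 -0.0239;0.0257 0.0346 0 0 0 -0.0239;0.0257 0.0346 0 0 0 -0.0239;0.0257 0.0346 0 0 0 -0.0239;0.0257 0.0346 0 0 0 -0.0239;0.0257 0.0346 0 0 0 -0.0239;0.0257 0.0346 0 0 0 -0.0239;0.0257 0.0346 0 0 0 -0.0239;0.0257 0.0346 0 0 0 -0.0239;0.0257 0.0346 0 0 0 -0.0239;0.0257 0.0346 0 0 0 -0.0239;0.0257 0.0346 0 0 0 -0.0239;0.0257 0.0346 0 0 0 -0.0239;0.0257 0.0346 0 0 0 -0.0239;0 0 0 0 0 0;0 0 0 0 0 0"
  grip: 0.0854
  grip_force: 40

```text
clock: 1.8
tcp_pos: [0.5627, -0.1583, 0.231]
orientation: [-0.029, -2.208, 2.207]
contact_force: [0.2, -1.2, 1.1]
grip_width: 0.0854
```

```bash
cat > snap.py <<'E'
import sys,pickle
from bench import r
from h import *
tag=sys.argv[1]; crops={}
fs={n:r.grab_frame(n) for n in("scene","top")}; pickle.dump(fs,open(f"f{tag}.pkl","wb"))
for a in sys.argv[2:]:
    n,x,y,w,h,s=a.split(","); x,y,w,h,s=map(int,(x,y,w,h,s))
    cv2.imwrite(f"pics/{n}{tag}.png",cv2.resize(fs[n]["pixels"][y:y+h,x:x+w,::-1],None,fx=s,fy=s,interpolation=cv2.INTER_CUBIC))
o=r.get_obs();M=R.from_rotvec(o["orientation"]).as_matrix()
print(o["clock"],"tcp",o["tcp_pos"].round(4),"yT",M[:,1].round(4),"zT",M[:,2].round(4),"F",o["contact_force"].round(2),"M",o["moment"].round(3),"w",round(o["grip_width"],4),"q",o["joints"].round(2))
E
python3 snap.py 1 scene,150,130,160,150,4 top,260,140,110,90,7
```

```text
1.9 tcp [ 0.5616 -0.1608  0.2311] yT [-9.e-04 -7.e-04 -1.e+00] zT [-3.130e-02 -9.995e-01  7.000e-04] F [-0.05 -0.57  0.94] M [-0.024  0.06   0.019] w 0.0859 q [ 0.31  0.34 -0.17  1.77  0.07  1.04 -1.49]
```

View pics/scene1.png

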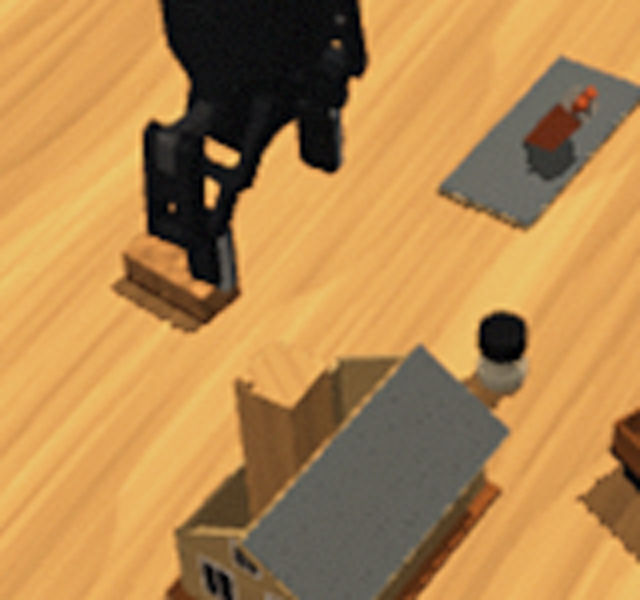

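View pics/top1.png

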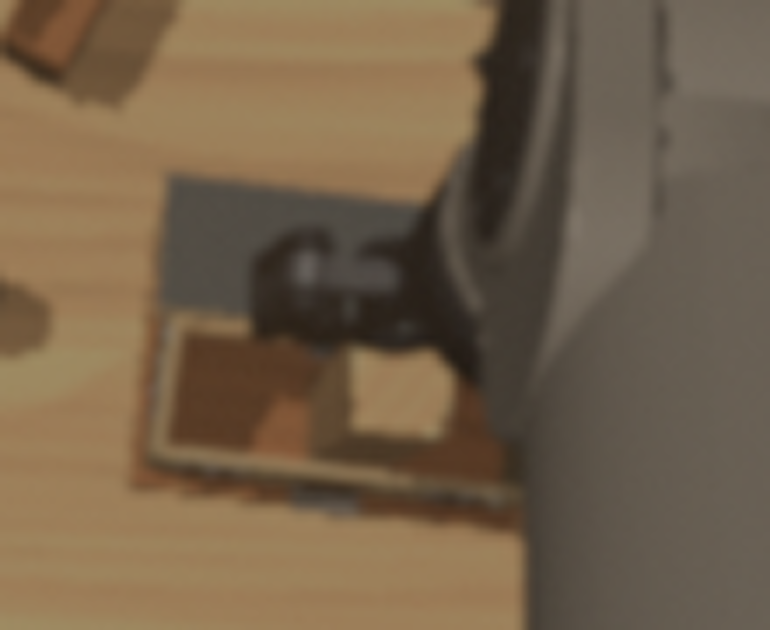

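Request:
send_rows:
  rows: "0 0.001 -0.022 0 0 0;0 0 -0.022 0 0 0;0 0 -0.022 0 0 0;0 0 -0.022 0 0 0;0 0 -0.022 0 0 0;0 0 -0.016 0 0 0;0 0 -0.01 0 0 0;0 0 0 0 0 0"

```text
clock: 2.7
tcp_pos: [0.5609, -0.1597, 0.0942]
orientation: [-0.032, -2.204, 2.204]
contact_force: [0.9, 0.2, 0.8]
grip_width: 0.0857
```

Request:
send_rows:
  rows: "0 0 0 0 0 0;0 0 0 0 0 0;0 0 0 0 0 0;0 0 0 0 0 0;0 0 0 0 0 0;0 0 0 0 0 0;0 0 0 0 0 0;0 0 0 0 0 0"
  grip: 0.02
  grip_force: 40

```text
clock: 3.5
tcp_pos: [0.563, -0.1587, 0.0962]
orientation: [-0.035, -2.207, 2.207]
contact_force: [-0.3, -0.0, 7.0]
grip_width: 0.0355
```

```bash
python3 snap.py 2 scene,150,130,160,150,4
```

```text
3.6 tcp [ 0.563  -0.1586  0.0961] yT [ 1.3e-03 -4.0e-04 -1.0e+00] zT [-2.990e-02 -9.996e-01  3.000e-04] F [-0.62  0.23  5.31] M [ 0.049  0.29  -0.088] w 0.0357 q [ 0.29  0.5  -0.16  1.88  0.11  0.77 -1.53]
```

View pics/scene2.png

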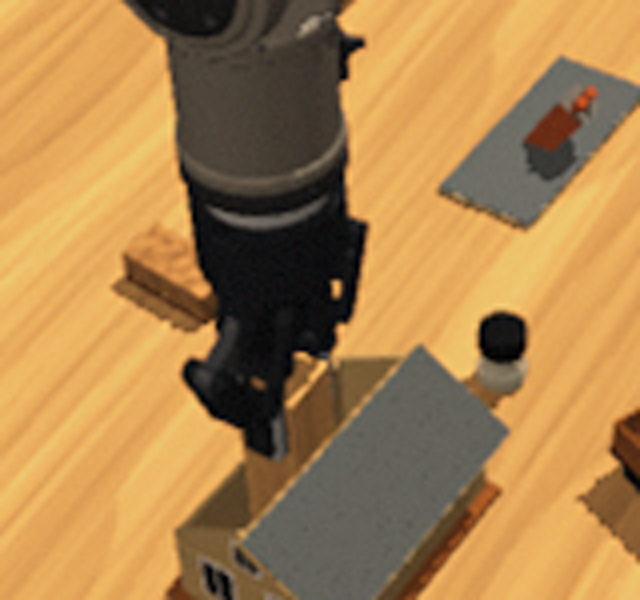

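Request:
send_rows:
  rows: "0 0 0.01 0 0 0;0 0 0.02 0 0 0;0 0 0.025 0 0 0;0 0 0.025 0 0 0;0 0 0.025 0 0 0;0 0 0.02 0 0 0;0 0 0.015 0 0 0;-0.003 -0.012 0 0 0 0;-0.005 -0.025 0 0 0 0;-0.005 -0.025 0 0 0 0;-0.005 -0.03 0 0 0 0;-0.005 -0.03 0 0 0 0;-0.005 -0.03 0 0 0 0;-0.005 -0.03 0 0 0 0;-0.005 -0.022 0 0 0 0;-0.003 -0.012 0 0 0 0;0 0 0 0 0 0;0 0 0 0 0 0"

```text
clock: 5.4
tcp_pos: [0.5214, -0.3734, 0.2347]
orientation: [-0.032, -2.208, 2.205]
contact_force: [-0.0, 0.8, -0.9]
grip_width: 0.0355
```

```bash
python3 snap.py 3 scene,60,130,200,190,3 top,300,120,160,130,5
```

```text
5.5 tcp [ 0.5221 -0.3726  0.2351] yT [ 2.0e-04  1.1e-03 -1.0e+00] zT [-0.0274 -0.9996 -0.0011] F [ 0.22  0.41 -0.93] M [ 0.078  0.033 -0.006] w 0.0358 q [ 0.59  0.42 -0.09  1.63  0.04  1.09 -1.11]
```

View pics/scene3.png

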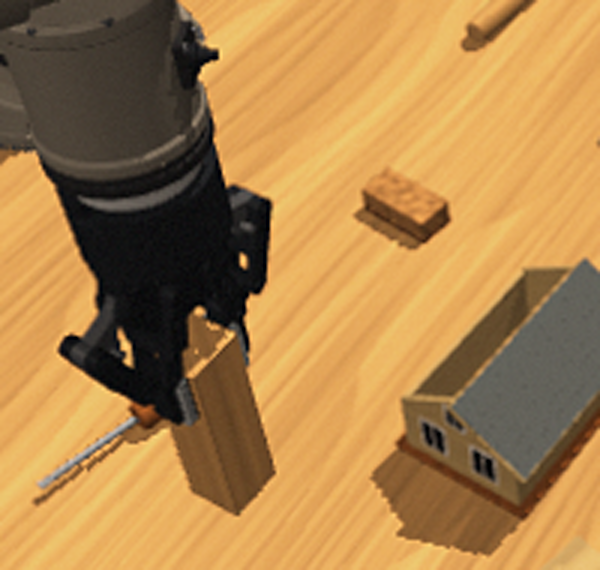

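View pics/top3.png

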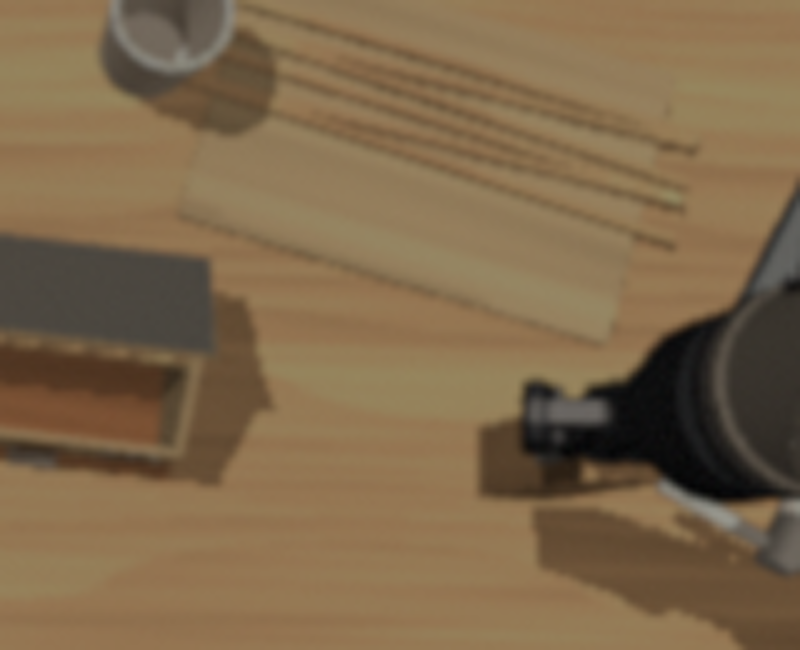

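Request:
send_rows:
  rows: "0 0 -0.02 0 0 0;0 0 -0.025 0 0 0;0 0 -0.025 0 0 0;0 0 -0.025 0 0 0;0 0 -0.02 0 0 0;0 0 -0.015 0 0 0;0 0 -0.008 0 0 0;0 0 -0.002 0 0 0;0 0 0 0 0 0;0 0 0 0 0 0"

```text
clock: 6.5
tcp_pos: [0.5221, -0.3749, 0.0964]
orientation: [-0.035, -2.206, 2.208]
contact_force: [-0.1, 0.5, -0.4]
grip_width: 0.0355
```

Request:
send_rows:
  rows: "0 0 -0.002 0 0 0;0 0 -0.001 0 0 0;0 0 -0.001 0 0 0;0 0 0 0 0 0"

```text
clock: 6.9
tcp_pos: [0.5213, -0.3745, 0.0912]
orientation: [-0.033, -2.206, 2.206]
contact_force: [-0.4, -0.6, -1.5]
grip_width: 0.035
```

Request:
send_rows:
  rows: "0 0 -0.001 0 0 0;0 0 0 0 0 0"

```text
clock: 7.1
tcp_pos: [0.5214, -0.3745, 0.0903]
orientation: [-0.033, -2.206, 2.206]
contact_force: [0.2, 0.0, -0.7]
grip_width: 0.0359
```

Request:
send_rows:
  rows: "0 0 -0.001 0 0 0;0 0 0 0 0 0"

```text
clock: 7.3
tcp_pos: [0.5216, -0.3746, 0.0902]
orientation: [-0.033, -2.206, 2.207]
contact_force: [-1.3, 0.7, 5.0]
grip_width: 0.0355
```

Request:
send_rows:
  rows: "0 0 0 0 0 0;0 0 0 0 0 0;0 0 0 0 0 0;0 0 0 0 0 0;0 0 0 0 0 0"
  grip: 0.0854

```text
clock: 7.8
tcp_pos: [0.5213, -0.3745, 0.0892]
orientation: [-0.033, -2.206, 2.206]
contact_force: [0.3, 0.5, -0.4]
grip_width: 0.085
```

```bash
python3 snap.py 4 scene,60,130,200,190,3
```

```text
7.9 tcp [ 0.5214 -0.3745  0.0893] yT [-0.e+00  1.e-04 -1.e+00] zT [-2.980e-02 -9.996e-01 -1.000e-04] F [ 0.04 -0.21 -0.22] M [0.01  0.053 0.043] w 0.0856 q [ 0.59  0.58 -0.08  1.75  0.06  0.82 -1.13]
```

View pics/scene4.png

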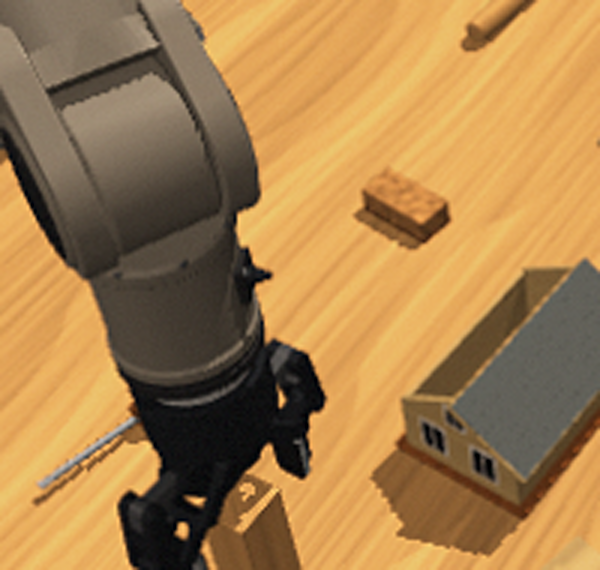

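Request:
send_rows:
  rows: "0 0 0.01 0 0 0;0 0 0.02 0 0 0;0 0 0.03 0 0 0;0 0 0.03 0 0 0;0 0 0.03 0 0 0;0.002 0.015 0.01 0 0 -0.003;0.002 0.04 0 0 0 -0.004;0.002 0.04 0 0 0 -0.004;0.002 0.045 0 0 0 -0.004;0.002 0.045 0 0 0 -0.004;0.003 0.045 0 0 0 -0.004;0.003 0.045 0 0 0 -0.004;0.003 0.045 0 0 0 -0.004;0.003 0.045 0 0 0 -0.004;0.002 0.045 0 0 0 -0.004;0.002 0.045 0 0 0 -0.004;0.002 0.045 0 0 0 0;0.002 0.045 0 0 0 0;0.002 0.025 0 0 0 0;0 0.011 0 0 0 0"

```text
clock: 9.9
tcp_pos: [0.5519, 0.2107, 0.2192]
orientation: [-0.073, -2.188, 2.185]
contact_force: [0.5, 0.1, -0.1]
grip_width: 0.0856
```

Request:
send_rows:
  rows: "0 0 0 0 0 0;0 0 0 0 0 0"

```text
clock: 10.1
tcp_pos: [0.5533, 0.2046, 0.219]
orientation: [-0.081, -2.182, 2.185]
contact_force: [-0.5, -0.6, -0.0]
grip_width: 0.0851
```

```bash
python3 snap.py 5 scene,0,60,512,324,1 top,120,150,120,110,6
```

```text
10.2 tcp [0.5536 0.2041 0.2192] yT [-2.0e-04 -1.3e-03 -1.0e+00] zT [-0.0758 -0.9971  0.0013] F [ 0.24 -0.82 -0.23] M [-0.023  0.018  0.015] w 0.0855 q [-0.21  0.37 -0.32  1.76  0.13  1.03 -2.22]
```

View pics/scene5.png

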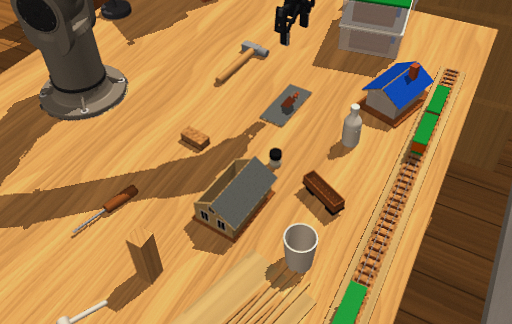

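View pics/top5.png

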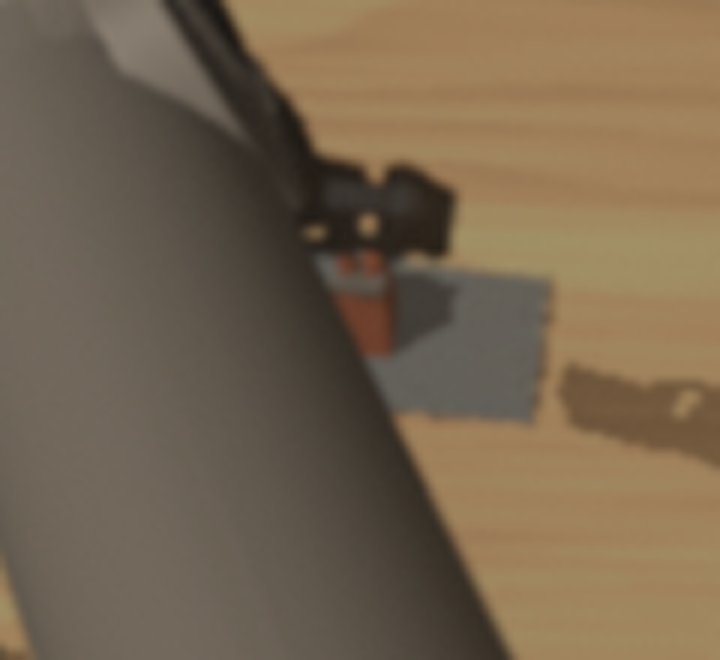

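Request:
send_rows:
  rows: "0 0.0027 -0.02 0 0 0;0 0 -0.03 0 0 0;0 0 -0.03 0 0 0;0 0 -0.03 0 0 0;0 0 -0.025 0 0 0;0 0 -0.02 0 0 0;0 0 -0.015 0 0 0;0 0 -0.013 0 0 0;0 0 -0.010 0 0 0;0 0 -0.008 0 0 0;0 0 -0.004 0 0 0;0 0 -0.002 0 0 0;0 0 0 0 0 0;0 0 0 0 0 0"

```text
clock: 11.6
tcp_pos: [0.5537, 0.2094, 0.0128]
orientation: [-0.08, -2.185, 2.184]
contact_force: [0.1, 0.2, 0.1]
grip_width: 0.0852
```

```bash
python3 snap.py 6 scene,230,110,100,90,6 top,120,150,120,110,6
```

```text
11.7 tcp [0.5537 0.2094 0.0128] yT [ 8.e-04  3.e-04 -1.e+00] zT [-7.270e-02 -9.974e-01 -4.000e-04] F [ 0.43  0.18 -1.08] M [-0.037  0.014  0.059] w 0.0853 q [-0.27  0.64 -0.26  1.89  0.25  0.64 -2.33]
```

View pics/scene6.png

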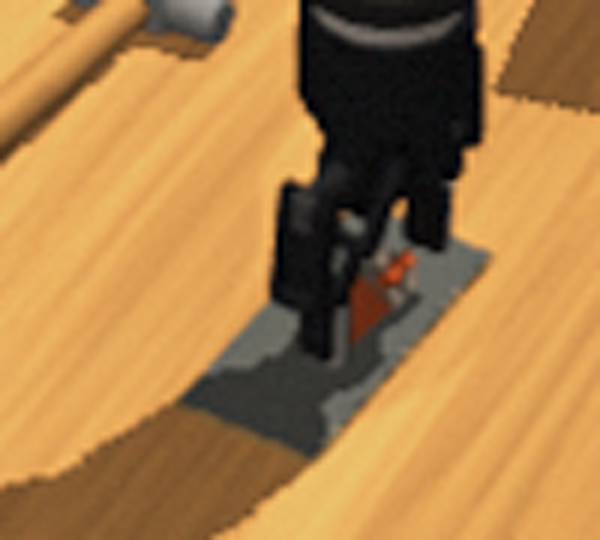

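Request:
send_rows:
  rows: "0 -0.002 -0.001 0 0 0;0 0 0 0 0 0;0 0 0 0 0 0;0 0 0 0 0 0;0 0 0 0 0 0;0 0 0 0 0 0;0 0 0 0 0 0;0 0 0 0 0 0;0 0 0 0 0 0;0 0 0 0 0 0"
  grip: 0.01
  grip_force: 60

```text
clock: 12.7
tcp_pos: [0.5536, 0.2074, 0.0115]
orientation: [-0.08, -2.185, 2.184]
contact_force: [0.6, -0.5, 2.6]
grip_width: 0.0232
```

```bash
python3 snap.py 7 scene,230,110,100,90,6 top,120,150,120,110,6
```

```text
12.8 tcp [0.5536 0.2073 0.0115] yT [ 5.e-04  2.e-04 -1.e+00] zT [-7.270e-02 -9.974e-01 -2.000e-04] F [1.01 0.51 4.02] M [ 0.077 -0.047  0.004] w 0.0235 q [-0.27  0.64 -0.25  1.89  0.25  0.64 -2.33]
```

View pics/scene7.png

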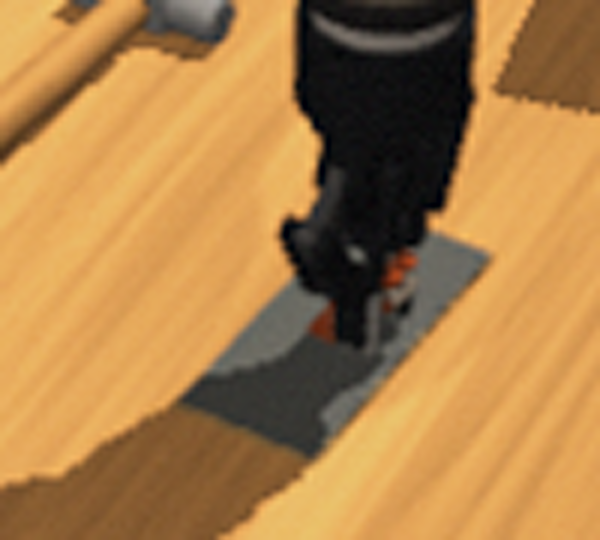

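```bash
cat > tg.py <<'E'
from h import *
th=-.0898;O=np.array([.5843,-.1537,.0892])
S=(R.from_euler('z',th)*R.from_euler('y',-32,degrees=True)).as_matrix()
def tool_target():
    y=-S[:,2]; z=-S[:,1]; return np.stack([np.cross(y,z),y,z],1)
def tcp_target(h,a=-.0198,b=0,c=.0115): return O+S@np.array([a,b,c+h])
E
python3 - <<'E'
from bench import r
from tg import *
o=r.get_obs();M=R.from_rotvec(o["orientation"]).as_matrix()
for h in(.06,.0): print(h,tcp_target(h),tcp_target(h)-o["tcp_pos"])
print(R.from_matrix(tool_target()@M.T).as_rotvec())
E
```

```text
0.06 [ 0.52983975 -0.14879628  0.13934304] [-0.02375409 -0.35611286  0.12785526]
0.0 [ 0.56150679 -0.15164765  0.08846015] [ 0.00791296 -0.35896423  0.07697237]
[-0.04553221 -0.55621556 -0.01661837]
```

Request:
send_rows:
  rows: "0 0 0.005 0 0 0;0 0 0.01 0 0 0;0 0 0.02 0 0 0;0 0 0.03 0 0 0;0 0 0.03 0 0 0;0 0 0.03 0 0 0;0 0 0.03 0 0 0;0 0 0.02 0 0 0;0 0 0.01 0 0 0;0 0 0 0 0 0"

```text
clock: 13.8
tcp_pos: [0.5539, 0.2074, 0.1978]
orientation: [-0.082, -2.186, 2.184]
contact_force: [1.1, 0.9, -1.4]
grip_width: 0.0235
```

```bash
python3 snap.py 8 scene,180,60,160,150,4
```

```text
13.9 tcp [0.5527 0.2068 0.1954] yT [-1.3e-03 -7.0e-04 -1.0e+00] zT [-7.270e-02 -9.974e-01  8.000e-04] F [-0.76 -0.68 -0.78] M [ 0.006 -0.02  -0.003] w 0.0234 q [-0.21  0.4  -0.32  1.78  0.15  0.99 -2.24]
```

View pics/scene8.png

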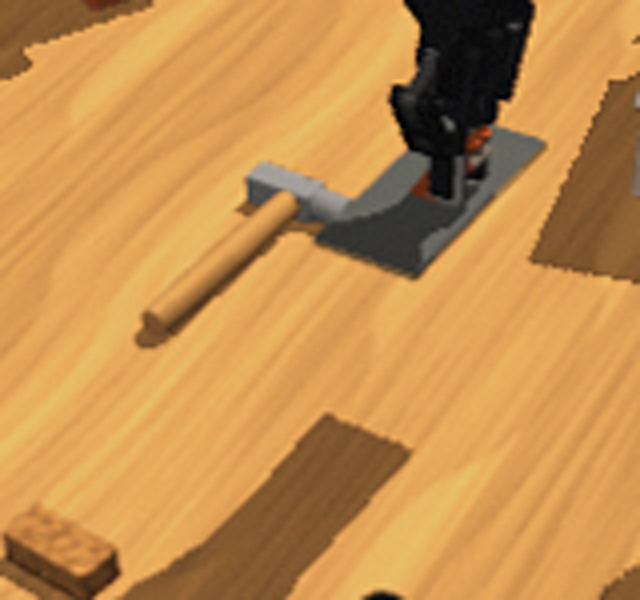

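Request:
send_rows:
  rows: "-0.001 -0.01 0 -0.002 -0.015 -0.0009;-0.0013 -0.02 0 -0.0025 -0.03 -0.0009;-0.0013 -0.02 0 -0.0025 -0.032 -0.0009;-0.0013 -0.02 0 -0.0025 -0.032 -0.0009;-0.0013 -0.02 0 -0.0026 -0.032 -0.0009;-0.0013 -0.02 0 -0.0026 -0.032 -0.0009;-0.0013 -0.02 0 -0.0026 -0.032 -0.0009;-0.0013 -0.02 0 -0.0026 -0.032 -0.0009;-0.0013 -0.02 0 -0.0026 -0.032 -0.0009;-0.0013 -0.02 0 -0.0026 -0.032 -0.0009;-0.0013 -0.02 0 -0.0026 -0.032 -0.0009;-0.0013 -0.02 0 -0.0026 -0.032 -0.0009;-0.0013 -0.02 0 -0.0026 -0.032 -0.0009;-0.0013 -0.02 0 -0.0026 -0.032 -0.0009;-0.0013 -0.02 0 -0.0026 -0.032 -0.0009;-0.0013 -0.02 0 -0.0026 -0.032 -0.0009;-0.0013 -0.022 0 -0.0026 -0.032 -0.0009;-0.001 -0.018 0 -0.0026 -0.032 -0.0009;-0.001 -0.015 0 -0.0026 -0.02 0;0 -0.01 0 0 -0.009 0"

```text
clock: 15.9
tcp_pos: [0.5274, -0.1701, 0.1991]
orientation: [0.66, 1.898, -1.948]
contact_force: [0.6, 0.1, -0.0]
grip_width: 0.023
```

Request:
send_rows:
  rows: "0 0 0 0 0 0;0 0 0 0 0 0"

```text
clock: 16.1
tcp_pos: [0.5287, -0.1689, 0.1999]
orientation: [0.66, 1.898, -1.947]
contact_force: [-0.0, 0.3, -0.3]
grip_width: 0.0232
```

```bash
python3 snap.py 9 scene,150,150,160,150,4 top,250,130,130,110,5; python3 - <<'E'
from bench import r
from tg import *
o=r.get_obs();M=R.from_rotvec(o["orientation"]).as_matrix()
print(S.T@(o["tcp_pos"]-O),R.from_matrix(tool_target()@M.T).as_rotvec(),tcp_target(.06)-o["tcp_pos"])
E
```

```text
16.2 tcp [ 0.5294 -0.1679  0.2003] yT [ 0.5462 -0.0471 -0.8363] zT [-0.0876 -0.9962 -0.0012] F [ 0.08 -0.53  0.25] M [ 0.055  0.674 -0.028] w 0.0232 q [ 0.63  0.14 -0.41  2.27 -0.18  0.17 -1.25]
[ 0.01361087 -0.01901721  0.12253029] [ 0.00076092  0.02175736 -0.00204966] [ 0.00041857  0.01905646 -0.06098121]
```

View pics/scene9.png

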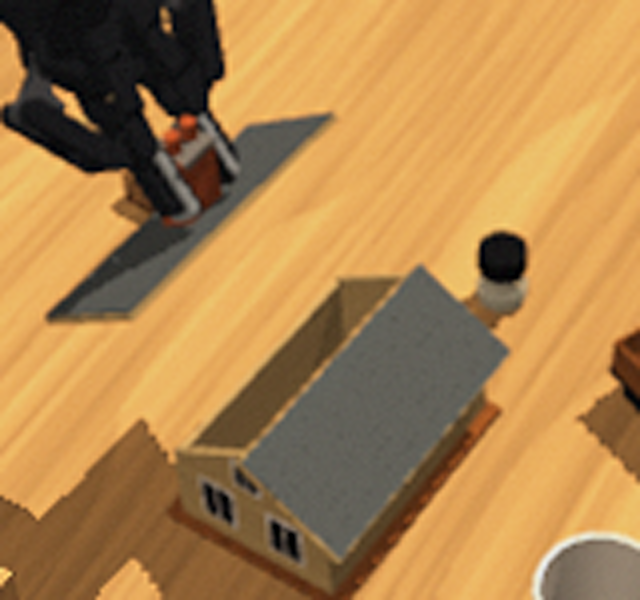

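View pics/top9.png

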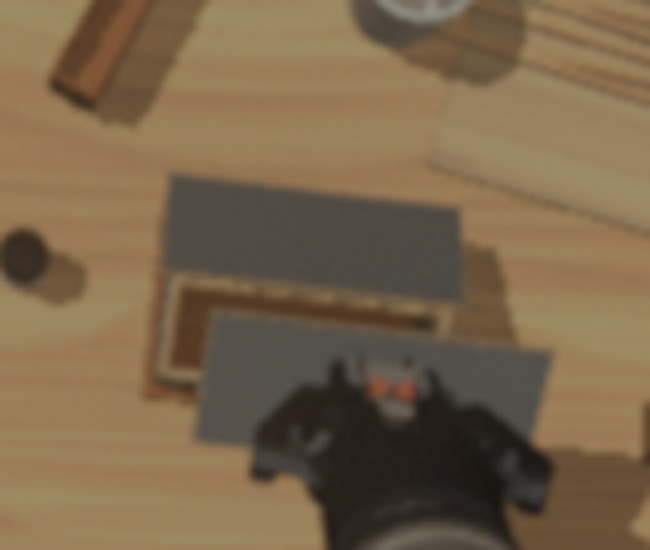

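```bash
python3 - <<'E'
from bench import r
from tg import *
o=r.get_obs();M=R.from_rotvec(o["orientation"]).as_matrix()
y=np.array([0,0,-1.]);yaw=-.0727;z=-np.array([-np.sin(yaw),np.cos(yaw),0]);T=np.stack([np.cross(y,z),y,z],1)
print(R.from_matrix(T@M.T).as_rotvec()/16,(np.array([.5535,.2075,.2])-o["tcp_pos"])/16)
E
```

```text
[0.00283517 0.0361547  0.00093456] [ 1.50492666e-03  2.34595462e-02 -2.02652147e-05]
```

Request:
send_rows:
  rows: "0.0015 0.012 0 0.0028 0.036 0.0009;0.0015 0.0235 0 0.0028 0.036 0.0009;0.0015 0.0235 0 0.0028 0.036 0.0009;0.0015 0.0235 0 0.0028 0.036 0.0009;0.0015 0.0235 0 0.0028 0.036 0.0009;0.0015 0.0235 0 0.0028 0.036 0.0009;0.0015 0.0235 0 0.0028 0.036 0.0009;0.0015 0.0235 0 0.0028 0.036 0.0009;0.0015 0.0235 0 0.0028 0.036 0.0009;0.0015 0.0235 0 0.0028 0.036 0.0009;0.0015 0.0235 0 0.0028 0.036 0.0009;0.0015 0.0235 0 0.0028 0.036 0.0009;0.0015 0.0235 0 0.0028 0.036 0.0009;0.0015 0.0235 0 0.0028 0.036 0.0009;0.0015 0.0235 0 0.0028 0.036 0.0009;0.0015 0.0235 0 0.0029 0.0385 0.001;0 0.0105 0 0 0 0;0 0 0 0 0 0;0 0 0 0 0 0"

```text
clock: 18.1
tcp_pos: [0.5532, 0.2057, 0.2005]
orientation: [-0.082, -2.182, 2.187]
contact_force: [-0.0, 0.6, -1.2]
grip_width: 0.0231
```

```bash
python3 - <<'E'
from bench import r
from tg import *
o=r.get_obs();M=R.from_rotvec(o["orientation"]).as_matrix()
y=np.array([0,0,-1.]);yaw=-.0727;z=-np.array([-np.sin(yaw),np.cos(yaw),0]);T=np.stack([np.cross(y,z),y,z],1)
print(o["clock"],o["tcp_pos"],R.from_matrix(T@M.T).as_rotvec(),(np.array([.5535,.2075,.2])-o["tcp_pos"]),o["joints"].round(2))
E
```

```text
18.1 [0.55323434 0.20570855 0.20049226] [0.00264984 0.00115124 0.00065315] [ 0.00026566  0.00179145 -0.00049226] [-0.19  0.39 -0.35  1.78  0.16  1.   -2.25]
```

Request:
send_rows:
  rows: "0 0.0015 -0.02 0.0026 0.0011 0;0 0 -0.03 0 0 0;0 0 -0.03 0 0 0;0 0 -0.03 0 0 0;0 0 -0.025 0 0 0;0 0 -0.02 0 0 0;0 0 -0.015 0 0 0;0 0 -0.008 0 0 0;0 0 -0.005 0 0 0;0 0 -0.002 0 0 0;0 0 0 0 0 0;0 0 0 0 0 0"

```text
clock: 19.3
tcp_pos: [0.5543, 0.2082, 0.0165]
orientation: [-0.082, -2.186, 2.182]
contact_force: [-1.3, -0.2, -1.7]
grip_width: 0.0234
```

Request:
send_rows:
  rows: "0 0 -0.001 0 0 0;0 0 -0.001 0 0 0;0 0 0 0 0 0"

```text
clock: 19.6
tcp_pos: [0.5538, 0.2079, 0.0138]
orientation: [-0.08, -2.185, 2.182]
contact_force: [1.0, -0.4, -1.1]
grip_width: 0.0234
```

Request:
send_rows:
  rows: "0 0 -0.001 0 0 0;0 0 -0.0007 0 0 0;0 0 0 0 0 0"

```text
clock: 19.9
tcp_pos: [0.5537, 0.2079, 0.012]
orientation: [-0.08, -2.185, 2.182]
contact_force: [-0.1, 0.2, -0.3]
grip_width: 0.0235
```

Request:
send_rows:
  rows: "0 0 -0.0007 0 0 0;0 0 0 0 0 0"

```text
clock: 20.1
tcp_pos: [0.5538, 0.208, 0.0115]
orientation: [-0.08, -2.185, 2.182]
contact_force: [-0.8, 0.2, 0.3]
grip_width: 0.0231
```

Request:
send_rows:
  rows: "0 0 0 0 0 0;0 0 0 0 0 0;0 0 0 0 0 0;0 0 0 0 0 0;0 0 0.01 0 0 0;0 0 0.02 0 0 0;0 0 0.02 0 0 0;0.002 0 0 0.0068 0.0928 0;0.002 0 -0.002 0.0068 0.0928 0;0.002 0 -0.002 0.0068 0.0928 0;0.002 0 -0.003 0.0068 0.0928 0;0.002 0 -0.003 0.0068 0.0928 0;0.002 -0.0008 -0.003 0.0068 0.0930 0;0 0 0 0 0 0;0 0 0 0 0 0"
  grip: 0.0854

```text
clock: 21.6
tcp_pos: [0.5658, 0.2071, 0.0482]
orientation: [0.468, -1.9, 1.858]
contact_force: [0.1, -0.2, 0.5]
grip_width: 0.0854
```

```bash
python3 snap.py 10 scene,230,100,110,100,6 top,120,150,120,110,6; python3 - <<'E'
from bench import r
from tg import *
o=r.get_obs();M=R.from_rotvec(o["orientation"]).as_matrix()
Pz=R.from_euler('z',-.0727).as_matrix();c=np.array([.5376,.2092,0])
print("tcp in panel",Pz.T@(o["tcp_pos"]-c),"yT in panel",Pz.T@M[:,1],Pz.T@M[:,2])
E
```

```text
21.7 tcp [0.5654 0.2078 0.0494] yT [-0.5271  0.0402 -0.8489] zT [-0.0734 -0.9973 -0.0017] F [-0.11 -0.41  0.04] M [-0.06 -0.52  0.02] w 0.0858 q [-0.11  0.89 -0.37  1.43  0.03  1.37 -2.09]
tcp in panel [0.02786736 0.0006576  0.04942973] yT in panel [-0.52858489  0.00183504 -0.84887846] [-7.74522443e-04 -9.99998290e-01 -1.67943833e-03]
```

View pics/scene10.png

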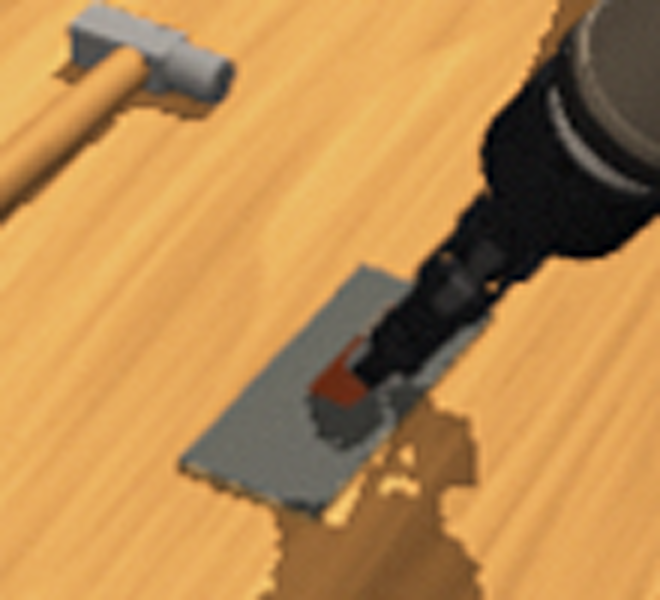

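View pics/top10.png

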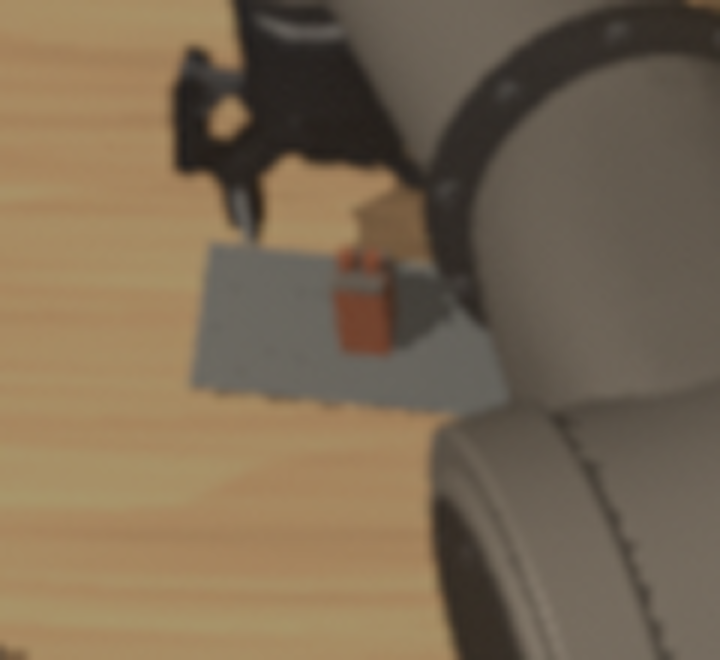

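Request:
send_rows:
  rows: "-0.0026 0.0002 -0.0042 0 0 0;-0.0026 0.0002 -0.0042 0 0 0;-0.0026 0.0002 -0.0042 0 0 0;-0.0026 0.0002 -0.0042 0 0 0;-0.0026 0.0002 -0.0042 0 0 0;-0.0026 0.0002 -0.0042 0 0 0;-0.0026 0.0002 -0.0042 0 0 0;-0.0026 0.0002 -0.0042 0 0 0;0 0 0 0 0 0;0 0 0 0 0 0"

```text
clock: 22.7
tcp_pos: [0.5449, 0.2087, 0.0147]
orientation: [0.469, -1.899, 1.857]
contact_force: [-0.4, -0.2, 0.1]
grip_width: 0.0857
```

Request:
send_rows:
  rows: "0 0 0 0 0 0;0 0 0 0 0 0;0 0 0 0 0 0;0 0 0 0 0 0;0 0 0 0 0 0;0 0 0 0 0 0;0 0 0 0 0 0;0 0 0 0 0 0;0 0 0 0 0 0"
  grip: 0.01
  grip_force: 60

```text
clock: 23.6
tcp_pos: [0.5453, 0.2087, 0.015]
orientation: [0.468, -1.9, 1.858]
contact_force: [2.1, -0.1, 3.7]
grip_width: 0.0232
```

```bash
python3 snap.py 11 scene,230,100,110,100,6 top,120,150,120,110,6; python3 - <<'E'
from bench import r
from tg import *
o=r.get_obs();M=R.from_rotvec(o["orientation"]).as_matrix()
Pz=R.from_euler('z',-.0727).as_matrix();c=np.array([.5376,.2092,0])
print("tcp in panel",Pz.T@(o["tcp_pos"]-c),"yT in panel",Pz.T@M[:,1],Pz.T@M[:,2])
E
```

```text
23.7 tcp [0.5453 0.2088 0.015 ] yT [-0.5281  0.0404 -0.8482] zT [-0.0746 -0.9972 -0.001 ] F [2.12 0.82 2.65] M [-0.076 -0.497 -0.01 ] w 0.0232 q [-0.11  0.91 -0.37  1.49  0.03  1.29 -2.09]
tcp in panel [0.00772771 0.00011446 0.01501042] yT in panel [-0.52967684  0.00192581 -0.84819735] [-0.00198072 -0.9999975  -0.00103356]
```

View pics/scene11.png

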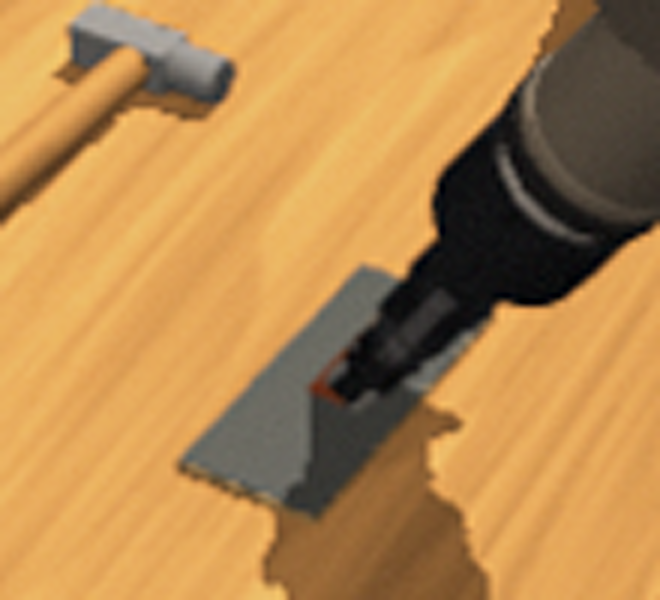

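View pics/top11.png

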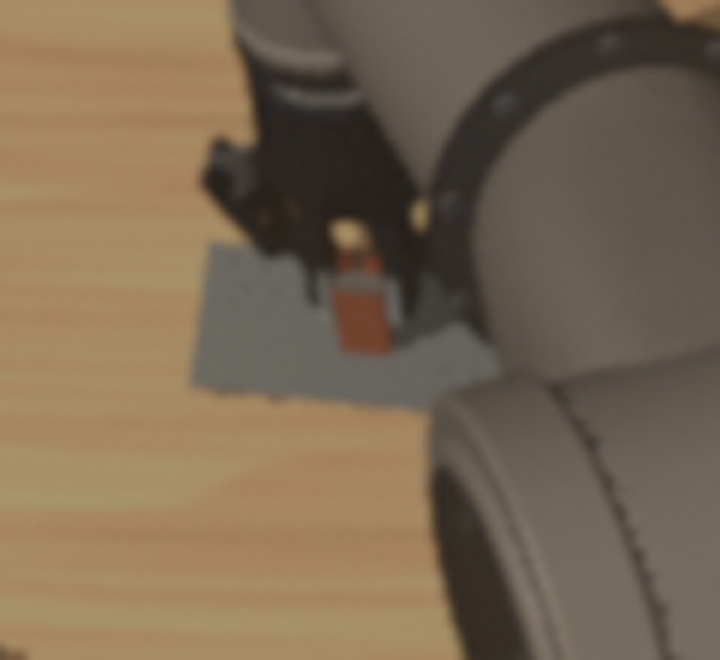

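```bash
cat > st.py <<'E'
from bench import r
from tg import *
import json,os
def state():
    o=r.get_obs();return o,R.from_rotvec(o["orientation"]).as_matrix()
PT=np.array([.0077,0,.0150])
if __name__=="__main__":
    o,M=state()
    if not os.path.exists("Rtp.npy"):
        Pz=R.from_euler('z',-.0747).as_matrix(); np.save("Rtp.npy",M.T@Pz)
    Rtp=np.load("Rtp.npy"); P=M@Rtp
    pos=o["tcp_pos"]-P@PT; ridge=pos+P@np.array([.036,0,0])
    print("t",round(o["clock"],2),"tcp",o["tcp_pos"].round(4),"F",o["contact_force"].round(1),"Fslope",(S.T@o["contact_force"]).round(1),"M",o["moment"].round(2),"w",round(o["grip_width"],4),"q",o["joints"].round(2))
    print("ridge pt in slope mm",(1e3*S.T@(ridge-O)).round(2),"rot to go (world)",R.from_matrix(S@P.T).as_rotvec().round(4),"in slope",(S.T@R.from_matrix(S@P.T).as_rotvec()).round(4))
    for h in (.06,.02,0):
        print(h,"tcp to go",(O+S@(PT-[.036,0,0]+np.array([0,0,h]))-o["tcp_pos"]).round(4))
E
python3 st.py
```

```text
t 23.7 tcp [0.5453 0.2088 0.015 ] F [2.1 0.8 2.6] Fslope [3.1 1.  1.2] M [-0.08 -0.5  -0.01] w 0.0232 q [-0.11  0.91 -0.37  1.49  0.03  1.29 -2.09]
ridge pt in slope mm [-83.76 357.92 -52.83] rot to go (world) [-0.0459 -0.5566 -0.0147] in slope [-0.0042 -0.5585 -0.0147]
0.06 tcp to go [-0.0245 -0.3567  0.1228]
0.02 tcp to go [-0.0034 -0.3586  0.0889]
0 tcp to go [ 0.0072 -0.3596  0.0719]
```

Request:
send_rows:
  rows: "0 0 0.005 0 0 0;0 0 0.01 0 0 0;0 0 0.02 0 0 0;0 0 0.03 0 0 0;0 0 0.03 0 0 0;0 0 0.03 0 0 0;0 0 0.025 0 0 0;0 0 0.01 0 0 0;0 0 0 0 0 0;0 0 0 0 0 0"

```text
clock: 24.7
tcp_pos: [0.5445, 0.2085, 0.1742]
orientation: [0.47, -1.898, 1.858]
contact_force: [-0.0, 0.3, 0.0]
grip_width: 0.0235
```

```bash
python3 st.py
```

```text
t 24.7 tcp [0.5445 0.2085 0.1742] F [-0.   0.3  0. ] Fslope [-0.   0.3  0. ] M [-0.08 -0.68  0.04] w 0.0235 q [-0.1   0.72 -0.4   1.43 -0.02  1.52 -2.11]
ridge pt in slope mm [-4.0000e-02  3.5755e+02  8.2570e+01] rot to go (world) [-0.0451 -0.5579 -0.0148] in slope [-0.0035 -0.5597 -0.0153]
0.06 tcp to go [-0.0237 -0.3564 -0.0364]
0.02 tcp to go [-0.0026 -0.3583 -0.0703]
0 tcp to go [ 0.0079 -0.3593 -0.0873]
```

Request:
send_rows:
  rows: "-0.001 -0.01 0 -0.0025 -0.03 -0.0008;-0.0013 -0.02 0 -0.0025 -0.031 -0.0008;-0.0013 -0.02 0 -0.0025 -0.031 -0.0008;-0.0013 -0.02 0 -0.0025 -0.031 -0.0008;-0.0013 -0.02 0 -0.0025 -0.031 -0.0008;-0.0013 -0.02 0 -0.0025 -0.031 -0.0008;-0.0013 -0.02 0 -0.0025 -0.031 -0.0008;-0.0013 -0.02 0 -0.0025 -0.031 -0.0008;-0.0013 -0.02 0 -0.0025 -0.031 -0.0008;-0.0013 -0.02 0 -0.0025 -0.031 -0.0008;-0.0013 -0.02 0 -0.0025 -0.031 -0.0008;-0.0013 -0.02 0 -0.0025 -0.031 -0.0008;-0.0013 -0.02 0 -0.0025 -0.031 -0.0008;-0.0013 -0.02 0 -0.0025 -0.031 -0.0008;-0.0013 -0.02 0 -0.0025 -0.031 -0.0008;-0.0013 -0.02 0 -0.0025 -0.031 -0.0008;-0.0013 -0.02 0 -0.0025 -0.031 -0.0008;-0.0013 -0.02 0 -0.0025 -0.031 -0.0008;-0.0006 -0.0064 0 0 0 0;0 0 0 0 0 0"

```text
clock: 26.7
tcp_pos: [0.5203, -0.1484, 0.1738]
orientation: [-0.096, -2.176, 2.172]
contact_force: [0.2, 0.4, -1.5]
grip_width: 0.0232
```

Request:
send_rows:
  rows: "0 0 0 0 0 0;0 0 0 0 0 0"

```text
clock: 26.9
tcp_pos: [0.5217, -0.1461, 0.1745]
orientation: [-0.094, -2.179, 2.174]
contact_force: [0.5, -0.6, -1.1]
grip_width: 0.0233
```

```bash
python3 st.py;python3 snap.py 12 scene,150,150,160,150,4 top,250,130,130,110,5
```

```text
t 26.9 tcp [ 0.5217 -0.1461  0.1745] F [ 0.5 -0.6 -1.1] Fslope [-0.1 -0.5 -1.3] M [-0.02  0.04 -0.  ] w 0.0233 q [ 0.41  0.34 -0.3   1.91  0.12  0.9  -1.61]
ridge pt in slope mm [20.03  1.98 90.76] rot to go (world) [-0.0015 -0.0008 -0.0026] in slope [-0.0026 -0.0009 -0.0014]
0.06 tcp to go [-0.0009 -0.0018 -0.0367]
0.02 tcp to go [ 0.0203 -0.0037 -0.0707]
0 tcp to go [ 0.0308 -0.0047 -0.0876]
27.0 tcp [ 0.5216 -0.1465  0.1747] yT [-2.e-04  2.e-03 -1.e+00] zT [-0.0868 -0.9962 -0.0019] F [-0.43 -0.94 -1.68] M [-0.024 -0.008  0.021] w 0.0231 q [ 0.41  0.34 -0.3   1.91  0.12  0.9  -1.61]
```

View pics/scene12.png

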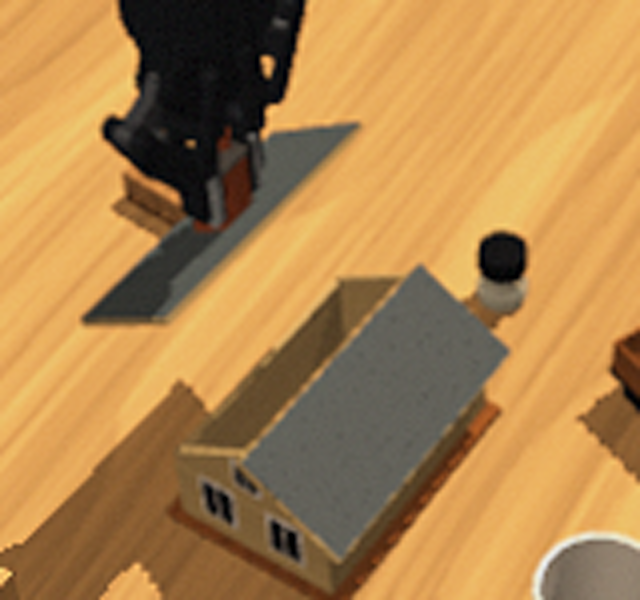

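View pics/top12.png

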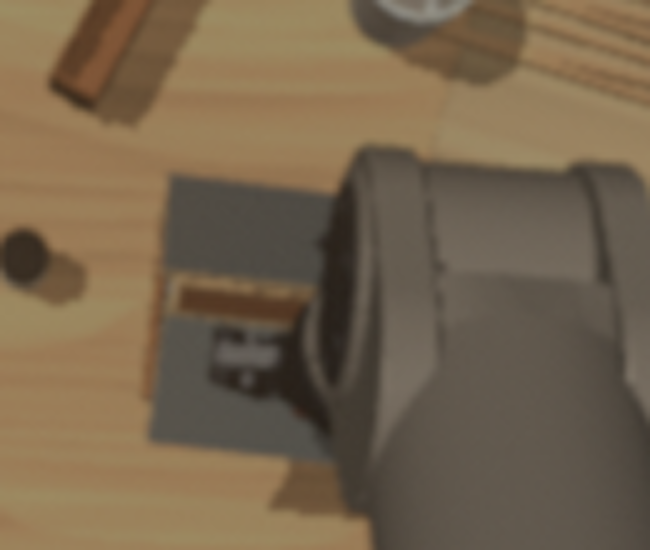

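Request:
send_rows:
  rows: "0.0029 -0.0005 -0.0094 -0.0007 -0.0004 -0.001;0.0029 -0.0005 -0.0094 -0.0007 -0.0004 -0.001;0.0029 -0.0005 -0.0094 0 0 0;0.0029 -0.0005 -0.0094 0 0 0;0.0029 -0.0005 -0.0094 0 0 0;0.0029 -0.0005 -0.0094 0 0 0;0.0029 -0.0005 -0.0094 0 0 0;0.0029 -0.0005 -0.0092 0 0 0;0 0 0 0 0 0;0 0 0 0 0 0"

```text
clock: 28.0
tcp_pos: [0.5444, -0.1516, 0.0996]
orientation: [-0.099, -2.175, 2.175]
contact_force: [0.2, -0.5, -1.2]
grip_width: 0.0231
```

```bash
python3 st.py;python3 snap.py 13 scene,170,170,130,120,5 top,250,130,130,110,5
```

```text
t 28.0 tcp [ 0.5444 -0.1516  0.0996] F [ 0.2 -0.5 -1.2] Fslope [-0.5 -0.5 -1.2] M [-0.02  0.01  0.07] w 0.0231 q [ 0.38  0.47 -0.28  1.92  0.18  0.77 -1.66]
ridge pt in slope mm [-0.   -1.57 14.95] rot to go (world) [0.0007 0.0002 0.0014] in slope [0.0013 0.0002 0.0009]
0.06 tcp to go [-0.0236  0.0037  0.0382]
0.02 tcp to go [-0.0025  0.0018  0.0043]
0 tcp to go [ 0.008   0.0008 -0.0127]
28.1 tcp [ 0.5447 -0.1517  0.1002] yT [ 1.6e-03 -1.0e-04 -1.0e+00] zT [-0.0906 -0.9959 -0.    ] F [-0.67  0.28 -1.  ] M [-0.001 -0.08  -0.022] w 0.0236 q [ 0.38  0.47 -0.28  1.92  0.18  0.77 -1.66]
```

View pics/scene13.png

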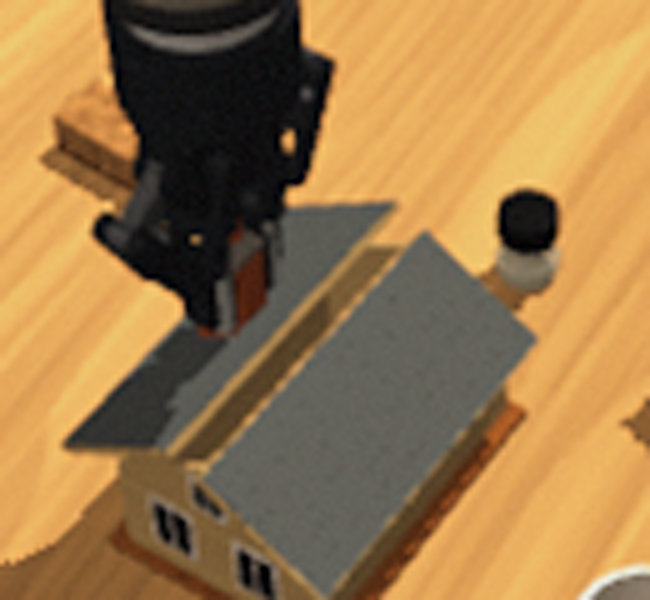

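View pics/top13.png

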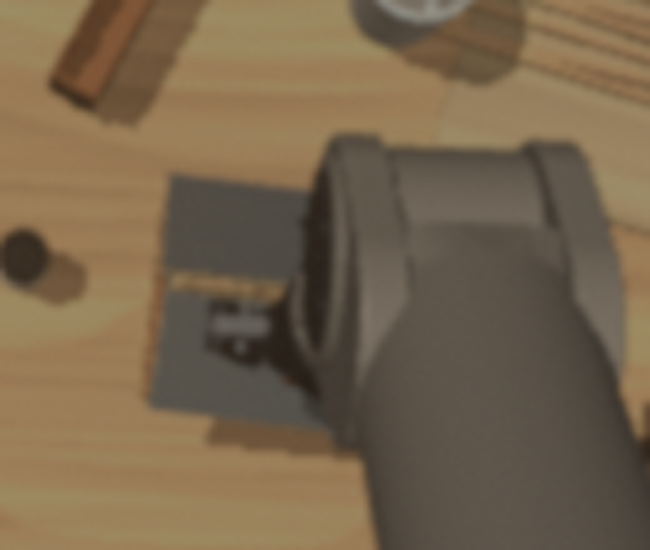

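```bash
cat > ov.py <<'E'
import sys,pickle
from st import *
fs=pickle.load(open(f"f{sys.argv[1]}.pkl","rb")); o,M=state();P=M@np.load("Rtp.npy");pos=o["tcp_pos"]-P@PT
H=R.from_euler('z',th).as_matrix()
for n,(x,y,w,h,s) in {"scene":(170,170,130,120,6),"top":(265,150,90,80,8)}.items():
    im=cv2.resize(fs[n]["pixels"][y:y+h,x:x+w,::-1],None,fx=s,fy=s,interpolation=cv2.INTER_CUBIC)
    def d(X,c):
        u,v=proj(fs[n],X); cv2.drawMarker(im,(int((u-x+.5)*s),int((v-y+.5)*s)),c,cv2.MARKER_CROSS,9,1)
    for sx in(-.036,.036):
        for sy in(-.0825,.0825): d(pos+P@np.array([sx,sy,.005]),(0,0,255))
    m=R.from_euler('z',th).as_matrix()@R.from_euler('y',32,degrees=True).as_matrix()
    for sx in(0,.072):
        for sy in(-.0825,.0825): d(O+m@np.array([sx,sy,.005]),(0,255,0))
    cv2.imwrite(f"pics/ov{n}{sys.argv[1]}.png",im)
E
python3 ov.py 13
```

```text
(no output)
```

View pics/ovscene13.png

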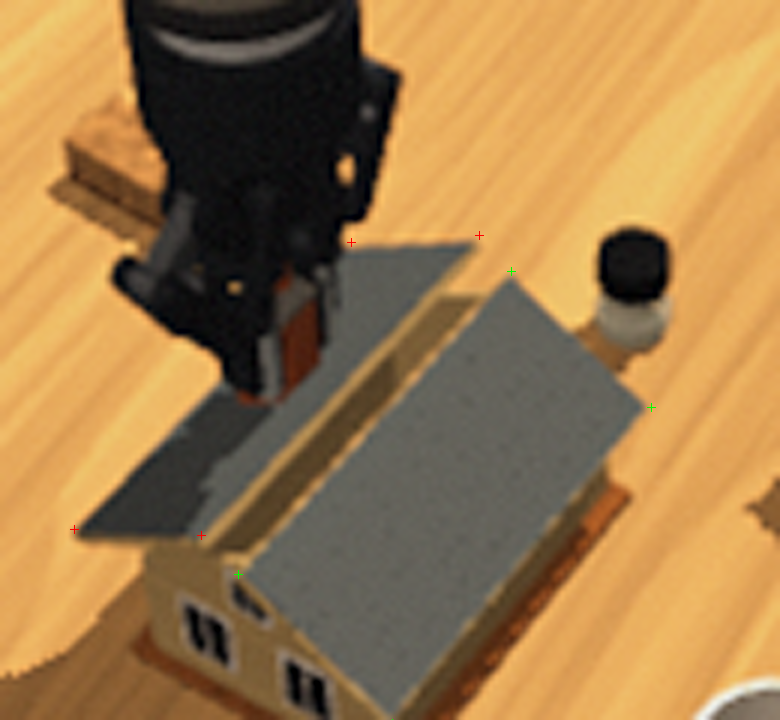

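View pics/ovtop13.png

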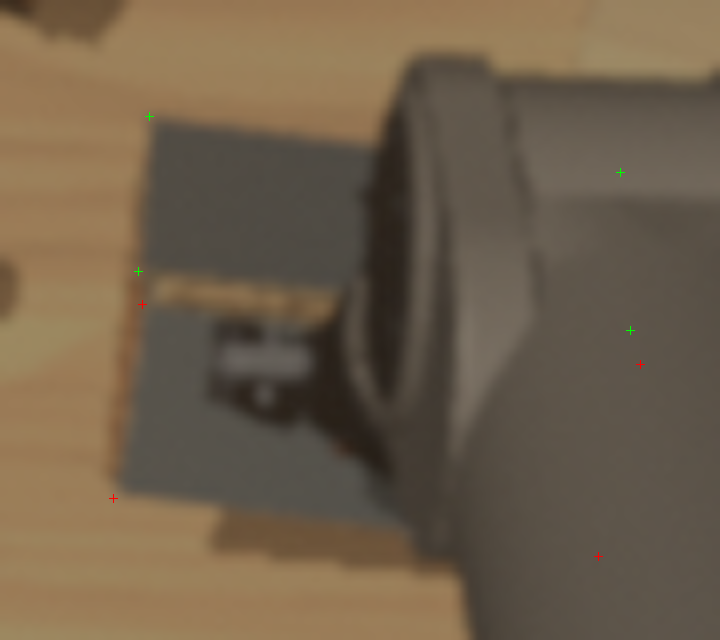

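Request:
send_rows:
  rows: "0.001 0.0005 -0.0016 0 0 0;0.001 0.0005 -0.0016 0 0 0;0.001 0 -0.0016 0 0 0;0.001 0 -0.0016 0 0 0;0.001 0 -0.0016 0 0 0;0.0008 0 -0.0013 0 0 0;0 0 0 0 0 0;0 0 0 0 0 0"

```text
clock: 28.9
tcp_pos: [0.5503, -0.1507, 0.0904]
orientation: [-0.1, -2.175, 2.175]
contact_force: [-0.7, 0.6, -0.3]
grip_width: 0.0233
```

```bash
python3 st.py
```

```text
t 28.9 tcp [ 0.5503 -0.1507  0.0904] F [-0.7  0.6 -0.3] Fslope [-0.8  0.5  0.2] M [-0.05  0.01 -0.07] w 0.0233 q [ 0.37  0.49 -0.27  1.91  0.19  0.76 -1.67]
ridge pt in slope mm [-0.   -0.1   4.18] rot to go (world) [0.0008 0.0005 0.0015] in slope [0.0014 0.0005 0.0009]
0.06 tcp to go [-0.0295  0.0027  0.0474]
0.02 tcp to go [-0.0083  0.0008  0.0134]
0 tcp to go [ 0.0022 -0.0001 -0.0035]
```

Now feel down along the normal in 0.5–1 mm steps.

Request:
send_rows:
  rows: "0.0005 0 -0.0008 0 0 0;0.0005 0 -0.0008 0 0 0;0 0 0 0 0 0"

```text
clock: 29.2
tcp_pos: [0.5513, -0.1507, 0.0888]
orientation: [-0.1, -2.175, 2.175]
contact_force: [-0.4, 0.1, -0.1]
grip_width: 0.0231
```

Request:
send_rows:
  rows: "0.0005 0 -0.0008 0 0 0;0 0 0 0 0 0"

```text
clock: 29.4
tcp_pos: [0.5518, -0.1507, 0.088]
orientation: [-0.1, -2.175, 2.175]
contact_force: [-0.4, 0.4, -0.5]
grip_width: 0.0234
```

Request:
send_rows:
  rows: "0.0003 0 -0.0004 0 0 0;0 0 0 0 0 0"

```text
clock: 29.6
tcp_pos: [0.5521, -0.1507, 0.0877]
orientation: [-0.1, -2.175, 2.175]
contact_force: [0.5, -0.2, -0.4]
grip_width: 0.0234
```

Request:
send_rows:
  rows: "0.0003 0 -0.0004 0 0 0;0 0 0 0 0 0"

```text
clock: 29.8
tcp_pos: [0.5522, -0.1507, 0.0876]
orientation: [-0.099, -2.175, 2.175]
contact_force: [-2.8, 0.6, 4.4]
grip_width: 0.0233
```

```bash
python3 st.py
```

```text
t 29.8 tcp [ 0.5522 -0.1507  0.0876] F [-2.8  0.6  4.4] Fslope [-0.   0.3  5.2] M [0.16 0.51 0.03] w 0.0233 q [ 0.37  0.5  -0.27  1.91  0.19  0.76 -1.67]
ridge pt in slope mm [0.09 0.06 0.74] rot to go (world) [0.0009 0.0001 0.0015] in slope [0.0016 0.0002 0.0008]
0.06 tcp to go [-0.0314  0.0027  0.0502]
0.02 tcp to go [-0.0103  0.0008  0.0163]
0 tcp to go [ 0.0003 -0.0001 -0.0007]
```

```bash
python3 snap.py 14; python3 ov.py 14
```

```text
29.9 tcp [ 0.5522 -0.1507  0.0876] yT [ 6.e-04 -2.e-04 -1.e+00] zT [-9.070e-02 -9.959e-01  1.000e-04] F [-2.81 -0.2   5.36] M [0.237 0.665 0.047] w 0.0232 q [ 0.37  0.5  -0.27  1.91  0.19  0.76 -1.67]
```

View pics/ovscene14.png

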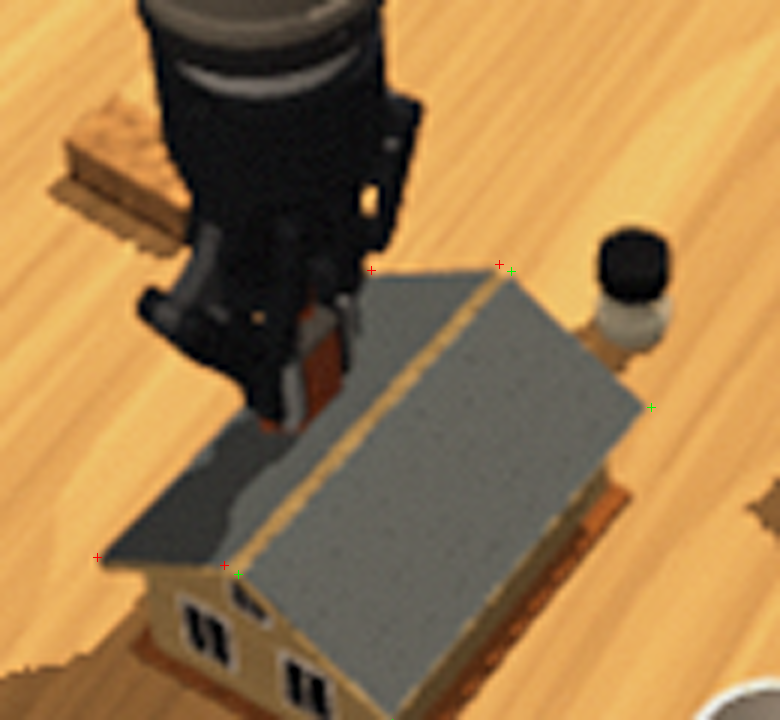

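View pics/ovtop14.png

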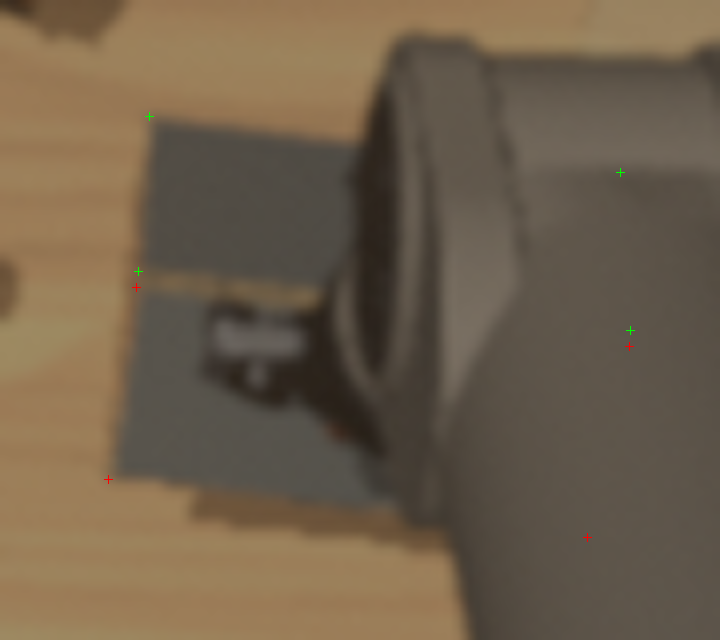

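Request:
send_rows:
  rows: "0.0002 0 -0.0003 0 0 0;0 0 0 0 0 0;0 0 0 0 0 0"

```text
clock: 30.2
tcp_pos: [0.5522, -0.1507, 0.0876]
orientation: [-0.099, -2.175, 2.175]
contact_force: [-4.3, 0.1, 9.5]
grip_width: 0.0231
```

```bash
python3 st.py; python3 - <<'E'
from st import *
F=[]
for i in range(6):
    r.grab_frame("scene"); o=r.get_obs(); F.append(np.r_[S.T@o["contact_force"],o["moment"],o["clock"]])
print(np.array(F).round(2))
E
```

```text
t 30.2 tcp [ 0.5522 -0.1507  0.0876] F [-4.3  0.1  9.5] Fslope [ 1.4 -0.2 10.3] M [0.23 1.   0.05] w 0.0231 q [ 0.37  0.5  -0.27  1.91  0.19  0.76 -1.67]
ridge pt in slope mm [0.09 0.03 0.71] rot to go (world) [ 0.0011 -0.0002  0.0016] in slope [ 0.0018 -0.0001  0.0008]
0.06 tcp to go [-0.0314  0.0028  0.0502]
0.02 tcp to go [-0.0103  0.0008  0.0163]
0 tcp to go [ 0.0003 -0.0001 -0.0007]
[[ 4.800e-01 -5.600e-01  8.920e+00  2.700e-01  1.030e+00  7.000e-02
   3.025e+01]
 [ 3.900e-01  1.400e-01  8.970e+00  2.600e-01  9.700e-01  8.000e-02
   3.030e+01]
 [-5.000e-02  2.600e-01  9.560e+00  2.400e-01  1.020e+00  2.000e-02
   3.035e+01]
 [ 9.000e-02 -4.000e-01  9.310e+00  2.100e-01  1.050e+00  4.000e-02
   3.040e+01]
 [-1.000e-01  3.500e-01  9.780e+00  2.600e-01  9.900e-01  4.000e-02
   3.045e+01]
 [ 1.520e+00 -6.100e-01  9.190e+00  2.300e-01  1.050e+00  4.000e-02
   3.050e+01]]
```

Request:
send_rows:
  rows: "0 0 0 0.0012 0 0.0012;0 0 0 0 0 0;0 0 0 0 0 0"

```text
clock: 30.8
tcp_pos: [0.5522, -0.1507, 0.0876]
orientation: [-0.098, -2.177, 2.174]
contact_force: [-5.4, 1.2, 9.4]
grip_width: 0.0233
```

```bash
cat > fm.py <<'E'
from st import *
F=[]
for i in range(6):
    r.grab_frame("scene"); o=r.get_obs(); F.append(np.r_[S.T@o["contact_force"],o["moment"]])
o,M=state();P=M@np.load("Rtp.npy")
print(o["clock"],"F slope, M",np.mean(F,0).round(2),"rot slope",(S.T@R.from_matrix(S@P.T).as_rotvec()).round(4),o["tcp_pos"].round(4),round(o["grip_width"],4))
E
python3 fm.py
```

```text
31.1 F slope, M [ 0.35  0.2   9.63  0.14  1.04 -0.04] rot slope [ 0.0001 -0.0001  0.0005] [ 0.5522 -0.1507  0.0876] 0.0234
```

Request:
send_rows:
  rows: "0 0 0 0.0004 0.004 0;0 0 0 0 0 0;0 0 0 0 0 0"

```text
clock: 31.4
tcp_pos: [0.5522, -0.1507, 0.0876]
orientation: [-0.093, -2.175, 2.172]
contact_force: [-4.9, 0.8, 8.7]
grip_width: 0.0235
```

```bash
python3 fm.py
```

```text
31.7 F slope, M [ 0.12  0.29 10.45  0.1   0.96 -0.06] rot slope [ 0.0001 -0.0041  0.0005] [ 0.5522 -0.1507  0.0876] 0.0232
```

Request:
send_rows:
  rows: "0 0 0 -0.0008 -0.008 0;0 0 0 0 0 0;0 0 0 0 0 0"

```text
clock: 32.0
tcp_pos: [0.5522, -0.1507, 0.0876]
orientation: [-0.102, -2.178, 2.177]
contact_force: [-4.4, 0.5, 8.6]
grip_width: 0.0233
```

```bash
python3 fm.py
```

```text
32.3 F slope, M [ 1.39  0.42  9.76  0.11  1.11 -0.05] rot slope [0.0002 0.0038 0.0005] [ 0.5522 -0.1507  0.0876] 0.0235
```

Request:
send_rows:
  rows: "0 0 0 0.0004 0.004 0;0 0 0 0 0 0;0 0 0 0 0 0"

```text
clock: 32.6
tcp_pos: [0.5522, -0.1507, 0.0876]
orientation: [-0.098, -2.177, 2.174]
contact_force: [-4.4, 1.1, 9.1]
grip_width: 0.023
```

```bash
python3 fm.py
```

```text
32.9 F slope, M [ 0.78  0.37 10.07  0.09  1.02 -0.05] rot slope [ 0.0001 -0.0002  0.0005] [ 0.5522 -0.1507  0.0876] 0.0231
```

```bash
python3 snap.py 15 scene,80,150,230,170,3 ; python3 ov.py 15
```

```text
33.0 tcp [ 0.5522 -0.1507  0.0876] yT [ 2.e-04  1.e-03 -1.e+00] zT [-0.0896 -0.996  -0.001 ] F [-4.56  0.82  9.24] M [ 0.077  1.044 -0.103] w 0.023 q [ 0.37  0.5  -0.27  1.91  0.19  0.76 -1.67]
```

View pics/scene15.png

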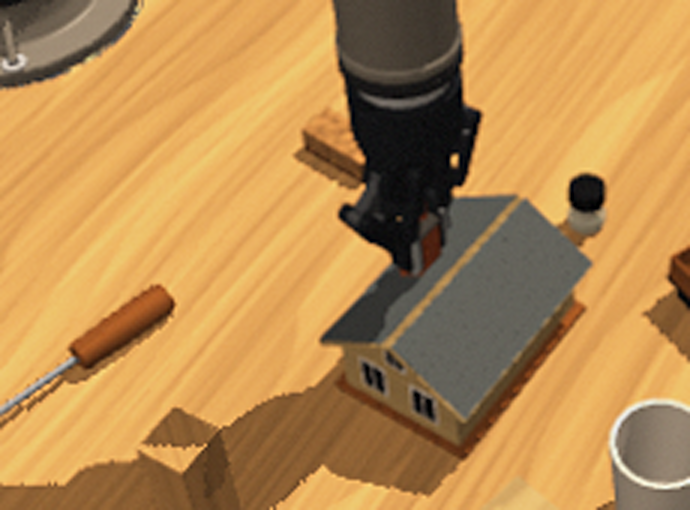

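View pics/ovscene15.png

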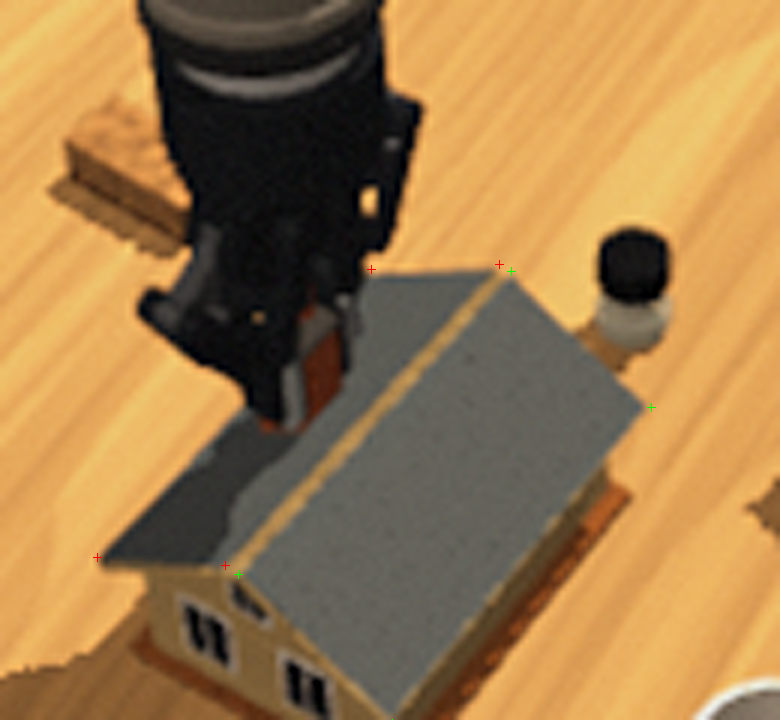

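The panel lies closed along the ridge, with its ends in line with the fitted half: the right corners are at (500,270) and (512,277), the left ones at (225,570) and (240,575). The block stands upright at about (185,460) in the wider view. Handing in.

```bash
python3 -c "
from bench import r
print(r.hand_in())"
```

```text
the job is handed in; nothing more can be done
None
```

I handed the job in at about 33 s. The pine block stands upright on the bench, clear of the house. The roof half lies on the open slope, still held by its chimney and pressed on with about 10 N.

- **Block:** I lifted it straight out and set it down at about (0.521, -0.375). The last picture shows it standing.
- **Regrasp:** My first grip on the chimney, with the tool pointing straight down at the flat panel, drove joint 6 to its lower limit (0.17 rad) once the panel was tilted. I laid the panel back down where it had been and gripped it again along the leaning chimney. That added about 10 s.
- **Position:** I felt the panel down square to the slope. By the arm's readings its ridge edge is within about 0.1 mm of the ridge, both along the slope and along the ridge line. The pictures support this to about 1 mm, with a V-gap at the ridge of about 4.9 mm against 5.3 mm expected and panel ends in line with the fitted half.
- **Contact:** The last averaged push was 10.1 N square to the slope and under 1 N along it. After a small roll correction the angle errors read 0.5 mrad or less. Rocking the panel 4 mrad each way changed the moment about equally in both directions, which fits it lying flush.
- **Disagreements:** Contact came 0.7 mm above the height I worked out, within the 2 mm camera calibration. The two cameras differed by 1–2 mm on positions along y.

I saw no bystander moved in the pictures I took, but I did not measure their positions again at the end.

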